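Check a spice-drawer frame for square with a telescopic rule and true it up

TASK

Check the drawer frame on the grey board for square: lay the telescopic rule inside it with its fixed end home in the near left corner and slide the tongue out until it just bears in the far right corner, not shifting the frame; then measure from the near right corner to the far left corner in the same way. Compare the two diagonals and, if they differ, ease the frame over gently until they are equal, pushing it with the rule's tongue in the shorter diagonal or by hand. Leave the rule lying flat inside the frame and everything else on the worktop undisturbed.

Things in the scene. Friction and masses are not known exactly. Their poses are not given: they have to be found in the camera images.
- frame: pale wooden drawer frame without bottom on a grey 12 mm board fixed to the worktop. Inside 200 mm long (frame x, away from the robot) by 150 mm wide (frame y, left); sides 12 mm thick, 36 mm high, rims 48 mm above the worktop. Origin: under the middle of the squared frame, on the worktop; its floor is the board's top, 12 mm up. The near end is screwed down; the other sides can rack
- near_left (a point): inside corner of the frame, near left, at the floor (12 mm above the worktop), fixed
- near_right (a point): inside corner of the frame, near right, at the floor, fixed
- far_left (a point): inside corner of the frame, far left, at the floor. The far end shifts sideways (frame y) up to 15 mm either way, as in a parallelogram, and stays where left: about 10 N along a diagonal or 6.5 N along frame y racks it; the corner then moves along frame y, so a rule pushing it must be let swing. In a square frame this corner lies 100 mm ahead and 75 mm left of the frame's origin
- far_right (a point): inside corner of the frame, far right, at the floor; moves with the far end, always 150 mm to the right of far_left
- rule: telescopic measuring rule, loose, 340 g: flat aluminium body 22 mm wide, 12 mm high, with a black end cap; origin under the middle of the body, x towards the tongue's nose. Each end has an upright round polished (slippery) steel nose of 3 mm radius to sit in a corner (its axis then 4.2 mm from the corner). Shut, it measures 184 mm between the nose axes
- rule_tongue: brass tongue, slides out along the rule's x by 0 to 90 mm against 0.6 N of friction, stays where left. On it an upright black thumb tab, 10 mm along the rule, 18 mm across, 16 to 44 mm above the underside, sprung to sink 4 mm (1 N per mm). Origin on the underside below the tab (mid-rule when shut). Carry and slide the rule by the tab; pushed back, the shut tongue pushes the whole rule
- butt (a point): axis of the nose at the rule's fixed end, 92 mm behind the rule's origin
- nose (a point): axis of the nose at the tongue's end, 92 mm ahead of the tab's middle
- tape_roll: roll of brown tape standing by, 93 mm wide and 48 mm high, loose
- mug_blue: white mug standing by, 82 mm wide and 94 mm high, loose
- coffee_maker: black coffee maker, fixed, at the back to the right of the frame: about 200 mm deep, 150 mm wide and 320 mm high, with its glass jug in front (front edge at about x = 0.62 m); origin under its middle. Keep clear of it when carrying the rule across

How it is judged:
By the outcome, as a careful person would: the job done as asked, in the order asked, and still so for the second after the job is handed in, with the robot touching nothing.
It also fails if it takes over 72 s, if anything falls off the work surface, if the arm or the gripper's body presses on something with over 40 N, if the wrist force passes 120 N, or if a joint passes its speed limit or range.

ROBOT

A 6-joint arm with a two-finger parallel gripper is mounted at the origin on a cart in front of the work surface, level with it; the furniture and walls round the work are solid. World frame = base frame: x ahead of the robot, y to its left, z up, the work surface at z = 0. Lengths are in m, angles in rad, forces in N, time in s.
With the tool pointing down it reaches from about 0.325 to 0.775 m from the base axis. Payload 9.3 kg.
Tool frame: the origin (TCP) lies midway between the tips of the shut fingers; the grasp point (between the pads) lies grasp_offset behind it (grasp_offset is the distance from the TCP to the grasp point, in m); z points along the fingers, y is the line along which they close (so a half turn about z gives the same grasp; the last joint's range is limited). The gripper opens to 85 mm and grips with 20 to 120 N. Pads are 22 mm wide; open, the fingers measure 114 mm over their backs; the gripper's body (76 mm by 85 mm) begins 54 mm behind the grasp point. The pads swing forward as they close: fully open they stand 13 mm farther back than shut.
Start: joints at [1.119, 0.259, 0.021, 1.334, 0, 1.418], TCP at [0.162, 0.526, 0.231] pointing down, gripper open.
Joint ranges: [-3.04, 3.04], [-0.91, 1.82], [-1.04, 1.36], [-1.92, 1.95], [-1.52, 1.45], [-3.14, 3.14]. Speed limits (rad/s): [2.22, 2.22, 2.79, 3.14, 3.14, 3.14].

INTERFACE

Orientations are given as a rotation vector (axis times angle).
In Python, from bench import get_state, read_camera, camera_model, finish_job, look_for, regions_of, tip_of, grasp_offset gives the robot as it stands. The module is installed in compiled form; this text tells all that it offers.
- The arm moves only by the tool servo_tool, never from a script. Its argument "plan" is a list that holds one entry, the list of rows, each a list of 7 numbers: the turn, a rotation vector about the tool's x, y, z in degrees, then the shift along the tool's x, y, z in cm, then the opening, from -1 (shut) to 1 (fully open). A call has 1 to 5 rows; each row shifts and turns the commanded pose from where the row before left it, along the tool's axes as they then stand; what a row does not reach is not made up. A row lasts 1/12 s, in which the tool goes at most 41.7 mm and 7.16 degrees, less where a joint would pass 70% of its speed; a pose out of reach is approached as far as the arm can. A call is refused whole if a number of a shift passes 4.17 or a number of a turn 7.16, either way. A call with a gripper value outside its range is refused whole. The fingers move at their own pace and stop on an object; "squeeze" is the grip in N (left out, the last holds). Time passes only in rows, so rows that do not move let the fingers close. It gives the time, the measured TCP pose, the force, the opening and the grip force at its end, in the units of the state.
- get_state(): the state, without advancing time (a new reading comes with each control period).
- read_camera(name): name is "scene" or "top" or "wrist"; returns (picture, depth): 384x512x3 uint8, blue, green, red; 384x512 float32, m along the optical axis (not along the pixel's ray), 0 where there is no reading.
- camera_model(name): a dict with "K" (3x3 intrinsics, pixels), "k1" (the pictures are not rectified: a ray, as slopes to the right and down, at radius r is drawn at 1 + k1 r^2 times it, then the intrinsics apply), "position" and "orientation" of the camera in the world; the wrist camera has in their place "mount" (4x4, takes a point from camera to tool coordinates, whose origin is the TCP and whose axes are the flange's). Camera axes: x right, y down, z forward; pixel columns grow to the right and rows downward; lengths in m; the calibration is good to about 2 mm. A picture is of the moment at which its call begins: read the wrist's pose just before it. camera_model takes no time and is no camera call.
- finish_job(): hands the job in; it is judged then, once.
Trained networks look in the newest picture that a camera, given by its name, has taken for a name from the list of things; names that differ only in an ending like _2 or _b are one class to them, and where a whole thing is asked for, a point or a joint stands for the part that bears it (a point fixed in the world has none). Each returns a list of dicts, best first, with "p" (0 to 1); they miss things now and then, are a little off and sometimes report something else, mostly with a low value. They report only what shows in the picture. A call takes as long as a camera call.
- look_for(name, camera): "pixel" ([column, row] in pixels, amid what is visible of it).
- regions_of(name, camera): "region" (384x512 bool, what is visible of it) and "pixel" ([column, row] in pixels, amid what is visible of it).
- tip_of(name, camera): "pixel" ([column, row] in pixels: a listed point, or the origin of a listed thing).
The state is a dict: "time_s": time; "joint_pos": joint angles; "joint_velocities": joint speeds; "effort": joint torques, N m; "ee_pos": TCP position; "orientation": TCP orientation; "wrist_force": force on the tool from outside, world axes, zero at the start; "torque": the same for the moment, N m; "width": finger opening in m; "grasp_force": force on a finger pad.
Only numpy, scipy, OpenCV 4.12 (cv2) and the standard library are available. Lean on these libraries where they do the work, as an engineer would, in place of code of your own. Each camera call takes 0.05 s, during which the arm holds its last target. There are 200 camera calls.

## Working session

There is one attempt and no reset: what is moved stays moved. The work goes in short steps, Python scripts to look and compute and a tool call to move; the robot and the scene stay as the last step left them, time stands still between calls to the robot, and variables do not carry over. Pictures are saved under pics/ and viewed, at most 13 in all, crops included, and the job is handed in when it is done.

Besides the shell and the picture viewer there is one more tool, called after ">>>" in YAML: its name, and indented under it one key for each argument. servo_tool: Moves the arm, as the interface text tells. Its arguments: {"type":"object","properties":{"plan":{"type":"array","items":{"type":"array","items":{"type":"array","items":{"type":"number"}}}},"squeeze":{"type":"number"}},"required":["plan"]}

```bash
mkdir -p pics; cat > h.py <<'E'
import numpy as np, cv2
from scipy.spatial.transform import Rotation as R
from bench import *
def cam(name, st=None):
    m=camera_model(name); K=np.array(m["K"])
    if "mount" in m:
        st=st or get_state(); M=np.array(m["mount"]); Rt=R.from_rotvec(st["orientation"]).as_matrix()
        return K,m["k1"],Rt@M[:3,:3],Rt@M[:3,3]+np.array(st["ee_pos"])
    o=np.array(m["orientation"]); 
    Rm=o if o.shape==(3,3) else R.from_rotvec(o).as_matrix()
    return K,m["k1"],Rm,np.array(m["position"])
def ray(c,px):
    K,k1,Rm,p=c; d=np.array([(px[0]-K[0,2])/K[0,0],(px[1]-K[1,2])/K[1,1]]); u=d.copy()
    for _ in range(20): u=d/(1+k1*(u@u))
    return Rm@np.array([u[0],u[1],1.]),p
def onz(c,px,z):
    r,p=ray(c,px); return p+r*(z-p[2])/r[2]
def proj(c,P):
    K,k1,Rm,p=c; q=Rm.T@(np.array(P)-p); u=q[:2]/q[2]; u=u*(1+k1*(u@u)); return K[0,0]*u[0]+K[0,2],K[1,1]*u[1]+K[1,2]
E
python3 - <<'E'
from h import *
s=get_state(); print(s["time_s"],s["ee_pos"],s["orientation"],s["width"],grasp_offset)
Z=dict(near_left=.012,near_right=.012,far_left=.012,far_right=.012,frame=0.,rule=0.,rule_tongue=0.,butt=.006,nose=.006,tape_roll=0,mug_blue=0,coffee_maker=0)
ims=[]
for n in("top","scene"):
    im,d=read_camera(n); ims.append(im); c=cam(n); print(n,camera_model(n)["position"])
    for k,z in Z.items():
        for t in tip_of(k,n)[:2]: print(k,np.round(t["pixel"],1),round(t["p"],2),np.round(onz(c,t["pixel"],z),4))
for i,n in zip(ims,("top","scene")): cv2.imwrite(f"pics/{n}.png",cv2.resize(i,(800,600)))
print(camera_model("wrist")["mount"])
E
```

```text
0.0 [0.16177833 0.52537034 0.2306739 ] [-4.67565162e-01 -3.10618401e+00  2.00176861e-03] 0.08517532690850799 0.0187
top [0.17482095 0.02745197 1.38085006]
near_left [274.7 221.4] 0.73 [ 0.4678 -0.0768  0.012 ]
near_left [220.  226.1] 0.66 [0.4719 0.0793 0.012 ]
near_right [274.7 221. ] 0.8 [ 0.4689 -0.0769  0.012 ]
far_left [209.9 162.3] 0.81 [0.666  0.0902 0.012 ]
far_right [261.8 157. ] 0.87 [ 0.6651 -0.0636  0.012 ]
frame [241.2 190.7] 0.64 [0.5725 0.0079 0.    ]
frame [221.4 227.4] 0.52 [0.4703 0.0762 0.    ]
rule [365.8 212.9] 0.6 [ 0.4653 -0.3424  0.    ]
rule_tongue [369.  210.8] 0.75 [ 0.4704 -0.3527  0.    ]
butt [378.7 243.7] 0.72 [ 0.3716 -0.3614  0.006 ]
nose [354.3 180. ] 0.45 [ 0.5656 -0.3247  0.006 ]
tape_roll [387.4 160.2] 0.8 [ 0.617  -0.4347  0.    ]
tape_roll [355.3 182.3] 0.69 [ 0.56  -0.328  0.   ]
mug_blue [137.  262.8] 0.79 [0.3965 0.3213 0.    ]
scene [ 0.09242304 -0.70891987  0.7005936 ]
near_left [214.5 201.5] 0.63 [0.4714 0.0693 0.012 ]
near_right [238.  226.4] 0.66 [ 0.4701 -0.0614  0.012 ]
far_left [265.9 178.7] 0.78 [0.6616 0.0753 0.012 ]
far_right [295. 199.] 0.73 [ 0.6711 -0.0584  0.012 ]
frame [258.  208.1] 0.79 [ 0.5663 -0.0176  0.    ]
rule [301.6 300.9] 0.77 [ 0.4609 -0.3398  0.    ]
rule_tongue [301.7 298.9] 0.83 [ 0.4646 -0.3358  0.    ]
butt [276.6 322.4] 0.64 [ 0.3798 -0.3543  0.006 ]
tape_roll [378.1 294.5] 0.77 [ 0.6139 -0.4278  0.    ]
mug_blue [156.9 175.6] 0.58 [0.3906 0.3113 0.    ]
[[ 1.40124492e-04 -9.64787525e-01 -2.63030439e-01  6.64509136e-02]
 [ 9.99999152e-01 -2.05309392e-04  1.28579914e-03  1.26007435e-03]
 [-1.29452559e-03 -2.63030396e-01  9.64786678e-01 -1.42895953e-01]
 [ 0.00000000e+00  0.00000000e+00  0.00000000e+00  1.00000000e+00]]
```

View pics/top.png

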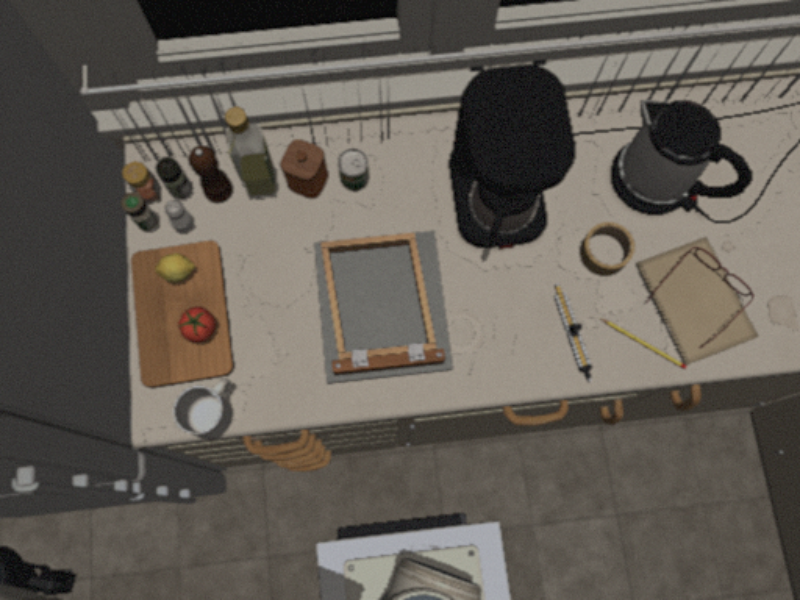

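View pics/scene.png

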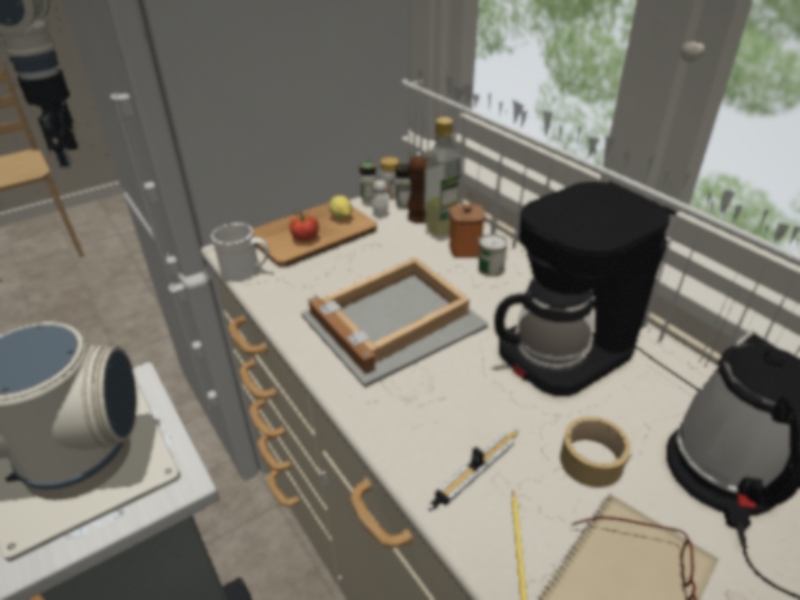

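The top view shows the frame at about (380,300) of the 800-wide picture, its far end racked left. The rule is at about (573,330) with its nose pointing away from the robot. The scene view agrees, and the coffee maker stands to the back right. I'm moving over the frame for a closer look on the way.

>>> servo_tool:
  plan:
    - [[0,0,0,-3.13,-2.49,-0.13,0],[0,0,0,-3.13,-2.49,-0.13,0],[0,0,0,-3.13,-2.49,-0.13,0],[0,0,0,-3.13,-2.49,-0.13,0],[0,0,0,-3.13,-2.49,-0.13,0]]
  squeeze: 40

```text
time_s: 1.72
ee_pos: [0.2753, 0.3591, 0.2379]
orientation: [0.466, 3.107, 0.0]
wrist_force: [0.6, 0.6, 0.2]
width: 0.0427
grasp_force: 0.0
```

>>> servo_tool:
  plan:
    - [[0,0,0,-3.13,-2.49,-0.13,0],[0,0,0,-3.13,-2.49,-0.13,0],[0,0,0,-3.13,-2.49,-0.13,0],[0,0,0,-3.13,-2.49,-0.13,0],[0,0,0,-3.13,-2.49,-0.13,0]]

```text
time_s: 2.13
ee_pos: [0.3884, 0.1937, 0.2447]
orientation: [0.467, 3.106, 0.001]
wrist_force: [1.6, 0.5, 0.2]
width: 0.0431
grasp_force: 0.0
```

>>> servo_tool:
  plan:
    - [[0,0,0,-3.13,-2.49,-0.13,0],[0,0,0,-3.13,-2.49,-0.13,0],[0,0,0,-3.13,-2.49,-0.13,0],[0,0,0,-3.13,-2.49,-0.13,0],[0,0,0,0,0,0,0]]

```text
time_s: 2.55
ee_pos: [0.4815, 0.0585, 0.249]
orientation: [0.475, 3.104, -0.002]
wrist_force: [-0.7, 0.1, -0.3]
width: 0.0429
grasp_force: 0.0
```

>>> servo_tool:
  plan:
    - [[0,0,0,0,0,0,0],[0,0,0,0,0,0,0]]

```text
time_s: 2.72
ee_pos: [0.4779, 0.0634, 0.2493]
orientation: [-0.469, -3.106, -0.0]
wrist_force: [-0.2, -0.8, 0.0]
width: 0.043
grasp_force: 0.0
```

```bash
python3 - <<'E'
from h import *
s=get_state(); print(s["time_s"],s["ee_pos"],s["orientation"],s["width"],s["joint_pos"],s["wrist_force"])
im,d=read_camera("wrist"); c=cam("wrist",s); print(c[0],c[1],c[3])
for k,z in dict(near_left=.012,near_right=.012,far_left=.012,far_right=.012,frame=0.).items():
    for t in tip_of(k,"wrist")[:2]: print(k,np.round(t["pixel"],1),round(t["p"],2),np.round(onz(c,t["pixel"],z),4))
cv2.imwrite("pics/w1.png",cv2.resize(im,(800,600)))
np.save("w1d.npy",d); cv2.imwrite("w1raw.png",im)
E
```

```text
2.7167 [0.47786475 0.06336466 0.24929356] [-4.69123578e-01 -3.10567671e+00 -2.36801748e-04] 0.04301792951926159 [-4.26162817e-02  1.37678054e-01 -8.90070537e-02  1.34477551e+00
  2.23213779e-04  2.57224008e-01] [-0.24084831 -0.8374388   0.02000519]
[[272.72619955   0.         251.88457653]
 [  0.         272.72619955 191.14305546]
 [  0.           0.           1.        ]] 0.008230943684101688 [0.4148445  0.08415999 0.39223591]
near_left [260.5 157.5] 0.84 [0.4708 0.08   0.012 ]
near_right [161.7 187.4] 0.58 [ 0.4701 -0.0681  0.012 ]
far_left [302.9 274.7] 0.91 [0.6678 0.0906 0.012 ]
far_right [215.3 300.9] 0.57 [ 0.6722 -0.0568  0.012 ]
frame [231. 226.] 0.79 [0.5606 0.0059 0.    ]
```

View pics/w1.png

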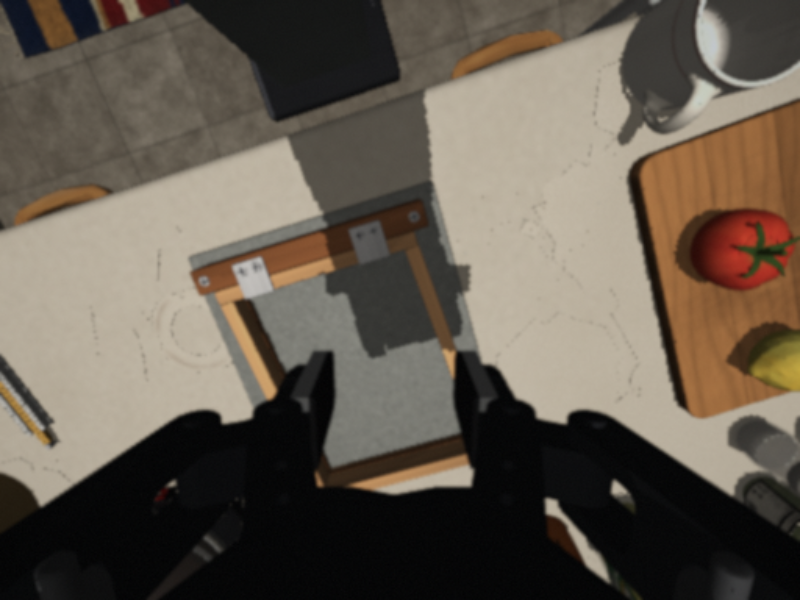

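The wrist view shows the frame's inner floor, with near left at about (415,250) and far right at about (330,470). It is racked left by roughly 10–14 mm. Next I'm going to the rule.

>>> servo_tool:
  plan:
    - [[0,0,0,-1.0,-3.6,0.4,0],[0,0,0,-1.0,-3.6,0.4,0],[0,0,0,-1.0,-3.6,0.4,0],[0,0,0,-1.0,-3.6,0.4,0],[0,0,0,-1.0,-3.6,0.4,0]]

```text
time_s: 3.43
ee_pos: [0.4725, -0.1242, 0.2296]
orientation: [0.465, 3.106, -0.0]
wrist_force: [0.5, 0.4, 0.6]
width: 0.0429
grasp_force: 0.0
```

>>> servo_tool:
  plan:
    - [[0,0,0,-1.0,-3.6,0.4,0],[0,0,0,-1.0,-3.6,0.4,0],[0,0,0,-1.0,-3.6,0.4,0],[0,0,0,-1.0,-3.6,0.4,0],[0,0,0,-1.0,-3.6,0.4,0]]

```text
time_s: 3.85
ee_pos: [0.4675, -0.3113, 0.2095]
orientation: [0.466, 3.106, -0.0]
wrist_force: [1.3, 0.7, 0.2]
width: 0.0422
grasp_force: 0.0
```

>>> servo_tool:
  plan:
    - [[0,0,6.9,0,0,0,0],[0,0,6.9,0,0,0,0],[0,0,6.9,0,0,0,0],[0,0,6.9,0,0,0,0],[0,0,6.9,0,0,0,0]]

```text
time_s: 4.27
ee_pos: [0.4679, -0.3095, 0.2095]
orientation: [-1.375, -2.825, -0.0]
wrist_force: [0.1, 0.7, -0.4]
width: 0.0426
grasp_force: 0.0
```

>>> servo_tool:
  plan:
    - [[0,0,6.9,0,0,0,0],[0,0,6.9,0,0,0,0],[0,0,6.9,0,0,0,0],[0,0,6.9,0,0,0,0],[0,0,0,0,0,0,0]]

```text
time_s: 4.68
ee_pos: [0.4679, -0.3094, 0.2096]
orientation: [2.008, 2.416, -0.0]
wrist_force: [0.7, 0.9, 0.4]
width: 0.0425
grasp_force: 0.0
```

>>> servo_tool:
  plan:
    - [[0,0,0,0,0,0,0],[0,0,0,0,0,0,0]]

```text
time_s: 4.85
ee_pos: [0.4678, -0.3097, 0.2096]
orientation: [1.997, 2.425, -0.0]
wrist_force: [0.1, -0.6, -0.6]
width: 0.0426
grasp_force: 0.0
```

```bash
cat >> h.py <<'E'
def stat():
    s=get_state(); Rt=R.from_rotvec(s["orientation"]).as_matrix()
    print("t",round(s["time_s"],2),"p",np.round(s["ee_pos"],4),"psi",round(np.degrees(np.arctan2(Rt[1,1],Rt[0,1])),2),"zt",np.round(Rt[:,2],4),"F",np.round(s["wrist_force"],2),"w",round(s["width"],4),"g",round(s["grasp_force"],1),"j6",round(s["joint_pos"][5],2)); return s
def todo(s,P,psi):
    Rt=R.from_rotvec(s["orientation"]).as_matrix(); p0=np.degrees(np.arctan2(Rt[1,1],Rt[0,1]))
    d=Rt.T@(np.array(P)-s["ee_pos"]); a=-(psi-p0); a=(a+180)%360-180
    print("TODO shift cm (before turn)",np.round(d*100,2),"turnz",round(a,2))
    Rn=Rt@R.from_rotvec([0,0,np.radians(a)]).as_matrix(); print("  (after turn)",np.round(Rn.T@(np.array(P)-s["ee_pos"])*100,2))
def tips(names,s,camn="wrist",n=1):
    im,_=read_camera(camn); c=cam(camn,s); o={}
    for k,z in names.items():
        for t in tip_of(k,camn)[:n]:
            P=onz(c,t["pixel"],z); o.setdefault(k,P); print(k,np.round(t["pixel"],1),round(t["p"],2),np.round(P,4))
    return im,o
E
python3 - <<'E'
from h import *
s=stat(); im,o=tips(dict(rule=0.,rule_tongue=0.,butt=.006,nose=.006),s,n=2)
cv2.imwrite("pics/w2.png",cv2.resize(im,(800,600)))
if "butt" in o and "nose" in o:
    v=o["nose"]-o["butt"]; m=(o["nose"]+o["butt"])/2; print(np.linalg.norm(v),np.degrees(np.arctan2(v[1],v[0])),m)
    todo(s,[*m[:2],.02],np.degrees(np.arctan2(v[1],v[0])))
E
```

```text
t 4.85 p [ 0.4678 -0.3097  0.2096] psi 11.04 zt [ 1.e-04 -1.e-04 -1.e+00] F [ 0.06 -0.62 -0.57] w 0.0426 g 0.0 j6 0.64
rule [244.5 192. ] 0.95 [ 0.4646 -0.3402  0.    ]
rule_tongue [246.1 191.6] 0.63 [ 0.4666 -0.3392  0.    ]
butt [174.8 189.2] 0.64 [ 0.3739 -0.3523  0.006 ]
nose [314.5 196.8] 0.61 [ 0.5566 -0.3273  0.006 ]
0.18435714243905413 7.806335497454446 [ 0.46522875 -0.33978427  0.006     ]
TODO shift cm (before turn) [-2.9  -0.83 18.96] turnz 3.23
  (after turn) [-2.94 -0.67 18.96]
```

View pics/w2.png

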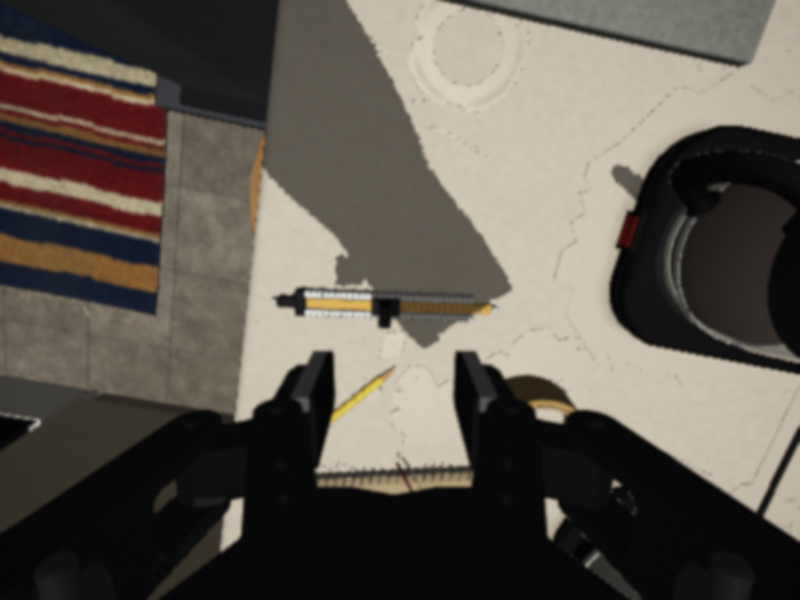

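The rule lies level across the picture, with its butt at about (275,300), tab at (385,310) and nose at (492,310). The network points agree: 184 mm between the noses. I'm lowering and aligning.

>>> servo_tool:
  plan:
    - [[0,0,3.2,0,0,0,0],[0,0,0,-0.98,-0.22,2.7,0],[0,0,0,-0.98,-0.22,2.7,0],[0,0,0,-0.98,-0.22,2.7,0],[0,0,0,0,0,2.4,0]]

```text
time_s: 5.52
ee_pos: [0.4647, -0.3414, 0.103]
orientation: [2.07, 2.363, -0.001]
wrist_force: [0.7, 0.6, -0.6]
width: 0.0428
grasp_force: 0.0
```

>>> servo_tool:
  plan:
    - [[0,0,0,0,0,1,0],[0,0,0,0,0,0,0],[0,0,0,0,0,0,0]]

```text
time_s: 5.77
ee_pos: [0.4651, -0.3399, 0.095]
orientation: [-2.069, -2.364, -0.0]
wrist_force: [0.0, 0.4, 0.7]
width: 0.0424
grasp_force: 0.0
```

```bash
python3 - <<'E'
from h import *
s=stat(); im,o=tips(dict(rule=0.,rule_tongue=0.,butt=.006,nose=.006),s,n=1)
cv2.imwrite("pics/w3.png",cv2.resize(im,(800,600)))
if "butt" in o and "nose" in o:
    v=o["nose"]-o["butt"]; m=(o["nose"]+o["butt"])/2; print(np.linalg.norm(v),np.degrees(np.arctan2(v[1],v[0])),m)
    todo(s,[*m[:2],.018],np.degrees(np.arctan2(v[1],v[0])))
E
```

```text
t 5.77 p [ 0.4651 -0.3399  0.095 ] psi 7.61 zt [-2.e-04  2.e-04 -1.e+00] F [0.03 0.38 0.74] w 0.0424 g 0.0 j6 0.66
rule [250.6 200.9] 0.66 [ 0.4655 -0.3461  0.    ]
rule_tongue [252.4 197.5] 0.83 [ 0.4667 -0.3427  0.    ]
butt [143.4 197.9] 0.97 [ 0.3708 -0.3541  0.006 ]
nose [358.7 198.1] 0.56 [ 0.5598 -0.329   0.006 ]
0.19074204131899886 7.554493093259969 [ 0.46530508 -0.34151663  0.006     ]
TODO shift cm (before turn) [-0.16 -0.    7.7 ] turnz 0.05
  (after turn) [-0.16 -0.    7.7 ]
```

View pics/w3.png

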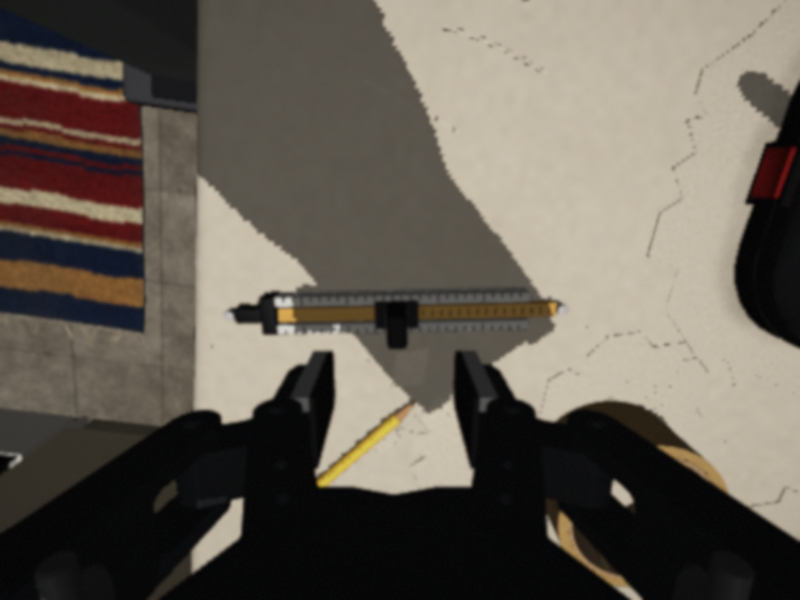

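The rule is centred between the fingers: tab at about (397,315), nose at (560,310), pencil clear. I'm descending to grip the tab.

>>> servo_tool:
  plan:
    - [[0,0,0,-0.1,0,2.5,0],[0,0,0,0,0,2.5,0],[0,0,0,0,0,2.0,0],[0,0,0,0,0,0.7,0],[0,0,0,0,0,0,0]]

```text
time_s: 6.43
ee_pos: [0.4646, -0.3404, 0.0165]
orientation: [-2.068, -2.362, -0.0]
wrist_force: [-0.0, -0.6, 0.4]
width: 0.0428
grasp_force: 0.0
```

>>> servo_tool:
  plan:
    - [[0,0,0,0,0,0,-1],[0,0,0,0,0,0,-1],[0,0,0,0,0,0,-1],[0,0,0,0,0,0,-1],[0,0,0,0,0,0,-1]]

```text
time_s: 6.85
ee_pos: [0.4656, -0.3416, 0.0184]
orientation: [2.069, 2.362, -0.0]
wrist_force: [1.8, -1.9, 0.7]
width: 0.0091
grasp_force: 44.2
```

```bash
python3 -c "
from h import *
stat()"
```

```text
t 6.85 p [ 0.4656 -0.3416  0.0184] psi 7.57 zt [ 0.0013 -0.0015 -1.    ] F [ 1.78 -1.86  0.73] w 0.0091 g 44.2 j6 0.66
```

>>> servo_tool:
  plan:
    - [[0,0,0,0,0,-1.0,-1],[0,0,0,0,0,-2.5,-1],[0,0,0,0,0,-3.5,-1],[0,0,0,0,0,-3.0,-1],[0,0,0,0.5,0,-1.0,-1]]

```text
time_s: 7.27
ee_pos: [0.4655, -0.3375, 0.1323]
orientation: [2.066, 2.359, -0.001]
wrist_force: [-0.3, -0.3, -2.0]
width: 0.0091
grasp_force: 43.6
```

>>> servo_tool:
  plan:
    - [[0,0,0,2,0.2,0,-1],[0,0,0,3.5,0.4,0,-1],[0,0,0,3.5,0.4,0,-1],[0,0,0,3.5,0.4,0,-1],[0,0,0,3.5,0.4,0,-1]]

```text
time_s: 7.68
ee_pos: [0.4601, -0.1731, 0.127]
orientation: [-2.069, -2.362, 0.0]
wrist_force: [1.4, -0.3, -3.1]
width: 0.0091
grasp_force: 43.6
```

>>> servo_tool:
  plan:
    - [[0,0,0,3.5,0.4,0,-1],[0,0,0,3.5,0.4,0,-1],[0,0,0,3.5,0.4,0,-1],[0,0,0,3.5,0.4,0,-1],[0,0,0,3.5,0.4,0,-1]]

```text
time_s: 8.1
ee_pos: [0.4567, 0.003, 0.1272]
orientation: [-2.069, -2.363, 0.001]
wrist_force: [1.6, 0.1, -3.2]
width: 0.0091
grasp_force: 43.6
```

>>> servo_tool:
  plan:
    - [[0,0,6,0,0,0,-1],[0,0,7.1,0,0,0,-1],[0,0,7.1,0,0,0,-1],[0,0,7.1,0,0,0,-1],[0,0,7.1,0,0,0,-1]]

```text
time_s: 8.52
ee_pos: [0.457, 0.0016, 0.127]
orientation: [-2.68, -1.638, 0.002]
wrist_force: [-0.3, -0.5, -3.5]
width: 0.0091
grasp_force: 43.5
```

>>> servo_tool:
  plan:
    - [[0,0,7.1,0,0,0,-1],[0,0,1.0,0,0,0,-1],[0,0,0,0,0,0,-1],[0,0,0,0,0,0,-1]]

```text
time_s: 8.85
ee_pos: [0.4576, 0.0012, 0.1273]
orientation: [-2.782, -1.458, 0.001]
wrist_force: [-0.6, 0.1, -3.1]
width: 0.0092
grasp_force: 43.5
```

```bash
python3 -c "
from h import *
s=stat(); im,o=tips(dict(rule=0.,butt=.006,nose=.006,near_left=.012,near_right=.012,far_left=.012,far_right=.012),s)
c=cam('wrist',s)
todo(s,[.5575,.0185,.12],-35)"
```

```text
t 8.85 p [0.4576 0.0012 0.1273] psi -34.7 zt [-6.e-04  1.e-04 -1.e+00] F [-0.64  0.06 -3.14] w 0.0092 g 43.5 j6 2.0
rule [248.1 227.6] 0.64 [ 0.4277 -0.034   0.    ]
butt [ 98.  229.2] 0.62 [0.2998 0.0555 0.006 ]
nose [401.1 230.3] 0.58 [ 0.5586 -0.1249  0.006 ]
near_left [213.1 113.4] 0.92 [0.4685 0.0799 0.012 ]
near_right [303.3 241.2] 0.55 [ 0.469  -0.0747  0.012 ]
far_left [251.4 225.5] 0.57 [ 0.4348 -0.0299  0.012 ]
far_right [482.8 120.1] 0.92 [ 0.6667 -0.0649  0.012 ]
TODO shift cm (before turn) [7.11 7.23 0.72] turnz 0.3
  (after turn) [7.15 7.19 0.72]
```

>>> servo_tool:
  plan:
    - [[0,0,0.3,1.4,1.4,0,-1],[0,0,0,2.4,2.4,1,-1],[0,0,0,2.2,2.2,2,-1],[0,0,0,1.0,1.0,1,-1],[0,0,0,0,0,1,-1]]

```text
time_s: 9.67
ee_pos: [0.5582, 0.0182, 0.0761]
orientation: [2.789, 1.446, 0.001]
wrist_force: [-0.5, -0.3, -3.0]
width: 0.0093
grasp_force: 43.4
```

>>> servo_tool:
  plan:
    - [[0,0,0,0,0,0,-1],[0,0,0,0,0,0,-1]]

```text
time_s: 9.83
ee_pos: [0.5543, 0.018, 0.0769]
orientation: [-2.788, -1.445, 0.003]
wrist_force: [-0.6, -0.3, -3.7]
width: 0.0093
grasp_force: 43.5
```

```bash
python3 -c "
from h import *
s=stat(); zr=s['ee_pos'][2]-.012; im,o=tips(dict(rule=zr-.006,butt=zr,nose=zr,near_left=.012,near_right=.012,far_left=.012,far_right=.012),s)
cv2.imwrite('pics/w4.png',cv2.resize(im,(800,600)))
c=cam('wrist',s)
todo(s,[.5555,.0185,.036],-35)"
```

```text
t 9.83 p [0.5543 0.018  0.0769] psi -35.2 zt [-2.4e-03  2.0e-04 -1.0e+00] F [-0.56 -0.33 -3.68] w 0.0093 g 43.5 j6 2.07
rule [120.8 211.9] 0.68 [0.4933 0.074  0.0589]
butt [ 97.3 230.4] 0.72 [0.4771 0.0733 0.0649]
nose [400.9 232.5] 0.79 [ 0.6282 -0.0346  0.0649]
near_left [122.8 207.7] 0.83 [0.4677 0.0759 0.012 ]
far_left [329.   32.4] 0.72 [0.6676 0.0887 0.012 ]
far_right [423.6 206. ] 0.57 [ 0.6652 -0.0614  0.012 ]
TODO shift cm (before turn) [0.11 0.08 4.09] turnz -0.2
  (after turn) [0.11 0.08 4.09]
```

View pics/w4.png

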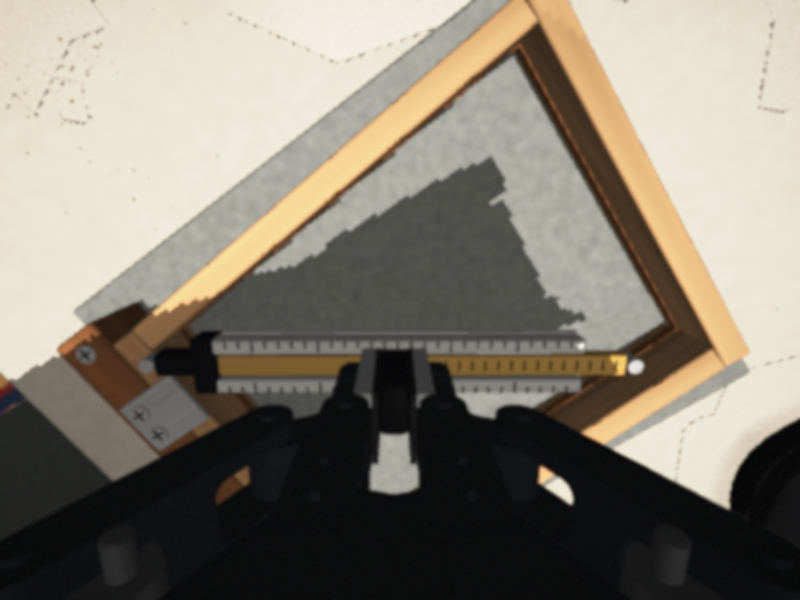

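The rule is held square, its butt at about (148,365) and nose at (635,367), both inside the frame once the parallax is allowed for. I'm lowering into the frame.

>>> servo_tool:
  plan:
    - [[0,0,0,0.1,0.2,1.2,-1],[0,0,0,0,0,1.4,-1],[0,0,0,0,0,1.1,-1],[0,0,0,0,0,0.3,-1],[0,0,0,0,0,0,-1]]

```text
time_s: 10.65
ee_pos: [0.5572, 0.0176, 0.0369]
orientation: [-2.789, -1.445, 0.002]
wrist_force: [0.1, -0.2, -2.2]
width: 0.0091
grasp_force: 43.5
```

>>> servo_tool:
  plan:
    - [[0,0,0,0,0,0.3,-1],[0,0,0,0,0,0,-1],[0,0,0,0,0,0,-1]]

```text
time_s: 10.9
ee_pos: [0.558, 0.0176, 0.035]
orientation: [2.789, 1.445, 0.001]
wrist_force: [-0.1, -0.3, -3.4]
width: 0.0088
grasp_force: 43.4
```

>>> servo_tool:
  plan:
    - [[0,0,0,0,0,0.3,-1],[0,0,0,0,0,0,-1],[0,0,0,0,0,0,-1]]

```text
time_s: 11.15
ee_pos: [0.5578, 0.0176, 0.0316]
orientation: [2.789, 1.445, 0.0]
wrist_force: [0.6, -0.4, -2.7]
width: 0.0089
grasp_force: 43.4
```

```bash
python3 -c "
from h import *
s=stat()"
```

```text
t 11.15 p [0.5578 0.0176 0.0316] psi -35.22 zt [ 2.e-04  0.e+00 -1.e+00] F [ 0.61 -0.39 -2.66] w 0.0089 g 43.4 j6 2.07
```

>>> servo_tool:
  plan:
    - [[0,0,0,0,0,0.15,-1],[0,0,0,0,0,0,-1],[0,0,0,0,0,0,-1]]

```text
time_s: 11.4
ee_pos: [0.5579, 0.0176, 0.0303]
orientation: [2.789, 1.445, 0.001]
wrist_force: [-0.9, -0.5, 0.7]
width: 0.0092
grasp_force: 44.1
```

>>> servo_tool:
  plan:
    - [[0,0,0,0,0,0.15,-1],[0,0,0,0,0,0,-1],[0,0,0,0,0,0,-1]]

```text
time_s: 11.65
ee_pos: [0.5579, 0.0176, 0.0287]
orientation: [2.789, 1.445, 0.001]
wrist_force: [0.9, 0.9, 1.7]
width: 0.009
grasp_force: 44.2
```

>>> servo_tool:
  plan:
    - [[0,0,0,0,0,0,-1]]

```text
time_s: 11.73
ee_pos: [0.5579, 0.0176, 0.0287]
orientation: [2.789, 1.445, 0.001]
wrist_force: [0.2, -0.0, 2.2]
width: 0.009
grasp_force: 44.2
```

>>> servo_tool:
  plan:
    - [[0,0,0,0,-0.3,0,-1],[0,0,0,0,-0.3,0,-1],[0,0,0,0,-0.1,0,-1],[0,0,0,0,0,0,-1],[0,0,0,0,0,0,-1]]

```text
time_s: 12.15
ee_pos: [0.5521, 0.0217, 0.0287]
orientation: [2.789, 1.445, 0.001]
wrist_force: [1.9, -1.2, 2.0]
width: 0.0096
grasp_force: 44.4
```

>>> servo_tool:
  plan:
    - [[0,0,0,0,-0.15,0,-1],[0,0,0,0,0,0,-1],[0,0,0,0,0,0,-1]]

```text
time_s: 12.4
ee_pos: [0.551, 0.0223, 0.0286]
orientation: [2.789, 1.445, 0.0]
wrist_force: [3.1, -2.7, 2.6]
width: 0.0092
grasp_force: 44.4
```

>>> servo_tool:
  plan:
    - [[0,0,0,0,-0.15,0,-1],[0,0,0,0,0,0,-1],[0,0,0,0,0,0,-1]]

```text
time_s: 12.65
ee_pos: [0.5498, 0.0229, 0.0286]
orientation: [2.789, 1.445, 0.0]
wrist_force: [3.7, -4.6, 2.1]
width: 0.0093
grasp_force: 44.5
```

>>> servo_tool:
  plan:
    - [[0,0,0,-0.12,-0.16,0,-1],[0,0,0,0,0,0,-1],[0,0,0,0,0,0,-1]]

```text
time_s: 12.9
ee_pos: [0.5478, 0.0229, 0.0286]
orientation: [2.789, 1.445, 0.0]
wrist_force: [3.0, -4.2, 3.8]
width: 0.0091
grasp_force: 44.5
```

>>> servo_tool:
  plan:
    - [[0,0,0,0,0,0,-1]]

```text
time_s: 12.98
ee_pos: [0.5478, 0.0229, 0.0286]
orientation: [2.789, 1.445, 0.0]
wrist_force: [2.5, -4.3, 2.9]
width: 0.0094
grasp_force: 44.5
```

```bash
python3 -c "
from h import *
s=stat(); print(s['torque']);tips(dict(rule=.012,butt=.03,nose=.03,near_left=.012,near_right=.012,far_left=.012,far_right=.012),s)
im,_=read_camera('wrist')
cv2.imwrite('pics/w5.png',cv2.resize(im,(800,600)))
"
```

```text
t 12.98 p [0.5478 0.0229 0.0286] psi -35.22 zt [ 5.e-04 -8.e-04 -1.e+00] F [ 2.49 -4.26  2.93] w 0.0094 g 44.5 j6 2.07
[-1.05908153 -0.65809467  0.31316145]
rule [249.7 232.4] 0.59 [0.5449 0.0218 0.012 ]
butt [100.4 235. ] 0.75 [0.4804 0.0752 0.03  ]
nose [403.  232.5] 0.86 [ 0.6196 -0.0212  0.03  ]
near_left [ 99.3 233.4] 0.95 [0.4671 0.076  0.012 ]
far_left [368.4   5.4] 0.71 [0.6665 0.0889 0.012 ]
far_right [486.4 232.3] 0.87 [ 0.6665 -0.0637  0.012 ]
```

View pics/w5.png

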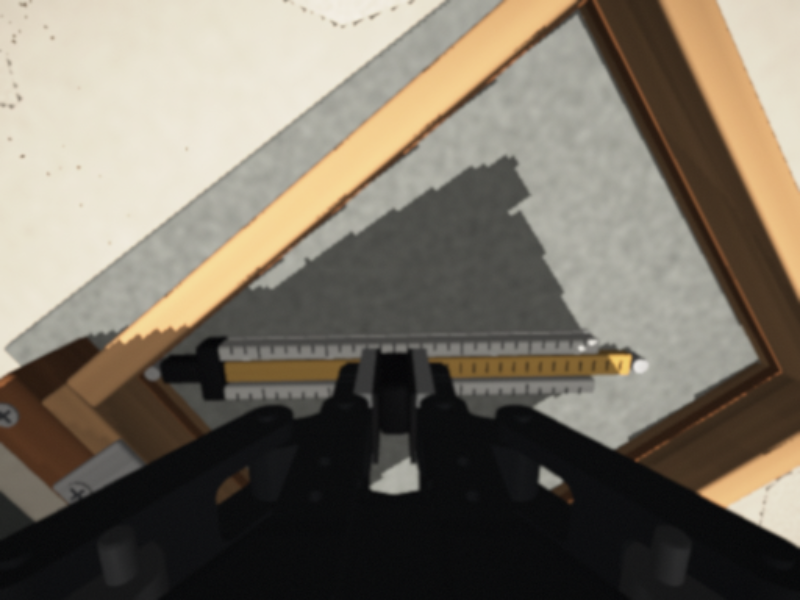

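The butt at (152,370) is against the left side, close to the corner, and far right is at (775,370). I'm sliding it on along the side towards the near end.

>>> servo_tool:
  plan:
    - [[0,0,0,-0.17,-0.12,0,-1],[0,0,0,0,0,0,-1],[0,0,0,0,0,0,-1]]

```text
time_s: 13.68
ee_pos: [0.5458, 0.0223, 0.0286]
orientation: [2.789, 1.445, 0.0]
wrist_force: [4.1, -3.9, 2.6]
width: 0.0087
grasp_force: 44.4
```

>>> servo_tool:
  plan:
    - [[0,0,0,-0.06,-0.08,0,-1],[0,0,0,0,0,0,-1],[0,0,0,0,0,0,-1]]

```text
time_s: 13.93
ee_pos: [0.5456, 0.0223, 0.0288]
orientation: [2.788, 1.444, 0.002]
wrist_force: [5.6, -3.5, 1.7]
width: 0.0092
grasp_force: 44.4
```

>>> servo_tool:
  plan:
    - [[0,0,0,-0.06,-0.08,0,-1],[0,0,0,0,0,0,-1],[0,0,0,0,0,0,-1]]

```text
time_s: 14.18
ee_pos: [0.5453, 0.022, 0.029]
orientation: [2.788, 1.444, 0.004]
wrist_force: [7.3, -4.6, 1.9]
width: 0.0091
grasp_force: 44.3
```

>>> servo_tool:
  plan:
    - [[0,0,0,0,0.3,0,-1],[0,0,0,0,0.5,0,-1],[0,0,0,0,0.6,0,-1],[0,0,0,0,0.6,0,-1],[0,0,0,0,0.6,0,-1]]

```text
time_s: 14.6
ee_pos: [0.5652, 0.0075, 0.0284]
orientation: [-2.789, -1.445, 0.0]
wrist_force: [1.4, 2.6, 2.6]
width: 0.0095
grasp_force: 44.4
```

>>> servo_tool:
  plan:
    - [[0,0,0,0,0.6,0,-1],[0,0,0,0,0.6,0,-1],[0,0,0,0,0.5,0,-1],[0,0,0,0,0.3,0,-1],[0,0,0,0,0,0,-1]]

```text
time_s: 15.02
ee_pos: [0.5818, -0.0045, 0.0284]
orientation: [2.789, 1.444, 0.0]
wrist_force: [2.4, 1.8, 3.1]
width: 0.0093
grasp_force: 44.4
```

>>> servo_tool:
  plan:
    - [[0,0,0,0,0,0,-1],[0,0,0,0,0,0,-1]]

```text
time_s: 15.18
ee_pos: [0.5811, -0.004, 0.0285]
orientation: [2.789, 1.445, 0.0]
wrist_force: [2.1, 2.7, 2.8]
width: 0.0093
grasp_force: 44.4
```

```bash
python3 -c "
from h import *
s=stat(); im,_=tips(dict(butt=.03,nose=.03,near_left=.012,near_right=.012,far_left=.012,far_right=.012),s)
cv2.imwrite('pics/w6.png',cv2.resize(im,(800,600)))
"
```

```text
t 15.18 p [ 0.5811 -0.004   0.0285] psi -35.22 zt [ 1.e-04 -1.e-04 -1.e+00] F [2.06 2.74 2.84] w 0.0093 g 44.4 j6 2.03
butt [ 26.1 231.7] 0.93 [0.4815 0.0736 0.03  ]
nose [404. 234.] 0.7 [ 0.6529 -0.0491  0.03  ]
near_left [ 31.1 233. ] 0.72 [0.4658 0.074  0.012 ]
far_right [420.  228.1] 0.79 [ 0.6671 -0.0641  0.012 ]
```

View pics/w6.png

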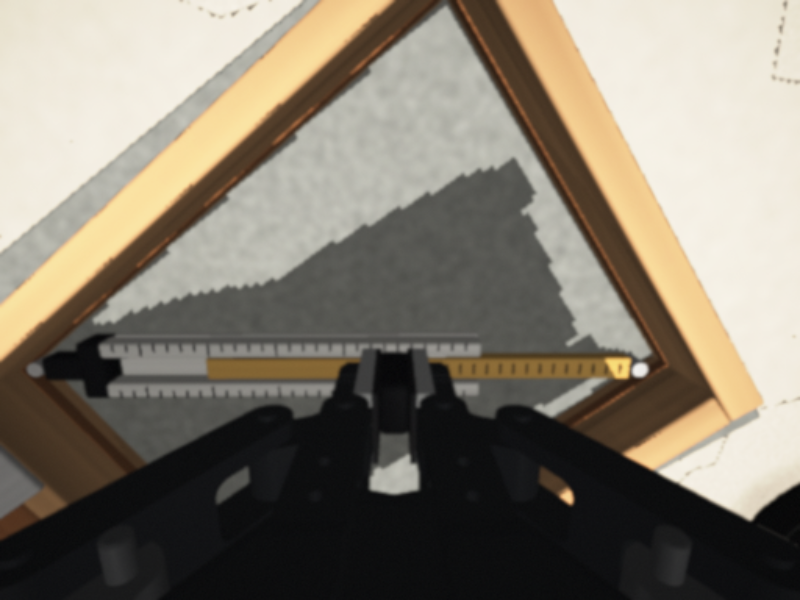

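Butt home at (35,370), and the nose at (640,369) is just short of the far right corner at (660,365). There's some sideways load, so I'm easing it before the last few millimetres.

>>> servo_tool:
  plan:
    - [[0,0,0,0.1,0,0,-1],[0,0,0,0,0,0,-1],[0,0,0,0,0,0,-1]]

```text
time_s: 15.78
ee_pos: [0.5812, -0.0035, 0.0283]
orientation: [2.789, 1.445, -0.002]
wrist_force: [-1.4, -2.4, 2.2]
width: 0.009
grasp_force: 44.4
```

>>> servo_tool:
  plan:
    - [[0,0,0,0.05,0.2,0,-1],[0,0,0,0,0,0,-1],[0,0,0,0,0,0,-1]]

```text
time_s: 16.03
ee_pos: [0.5834, -0.0042, 0.0283]
orientation: [2.789, 1.445, -0.001]
wrist_force: [-2.9, -2.9, 2.0]
width: 0.009
grasp_force: 44.4
```

```bash
python3 -c "
from h import *
s=stat(); print(s['torque'])"
```

```text
t 16.03 p [ 0.5834 -0.0042  0.0283] psi -35.23 zt [-6.e-04 -5.e-04 -1.e+00] F [-2.94 -2.95  2.03] w 0.009 g 44.4 j6 2.04
[-0.85173168  0.55129884  0.19724064]
```

>>> servo_tool:
  plan:
    - [[0,0,0,-0.05,0.15,0,-1],[0,0,0,0,0,0,-1],[0,0,0,0,0,0,-1]]

```text
time_s: 16.28
ee_pos: [0.5848, -0.0052, 0.0285]
orientation: [2.789, 1.445, 0.0]
wrist_force: [-2.3, -2.6, 2.6]
width: 0.0089
grasp_force: 44.4
```

>>> servo_tool:
  plan:
    - [[0,0,0,0,0.15,0,-1],[0,0,0,0,0,0,-1],[0,0,0,0,0,0,-1]]

```text
time_s: 16.53
ee_pos: [0.586, -0.0061, 0.0285]
orientation: [2.789, 1.445, 0.0]
wrist_force: [-0.8, -1.7, 2.3]
width: 0.009
grasp_force: 44.4
```

>>> servo_tool:
  plan:
    - [[0,0,0,0,0.1,0,-1],[0,0,0,0,0,0,-1],[0,0,0,0,0,0,-1]]

```text
time_s: 16.78
ee_pos: [0.5865, -0.0064, 0.0284]
orientation: [-2.789, -1.445, 0.0]
wrist_force: [-1.3, 0.4, 3.1]
width: 0.009
grasp_force: 44.4
```

>>> servo_tool:
  plan:
    - [[0,0,0,0,0.08,0,-1],[0,0,0,0,0,0,-1],[0,0,0,0,0,0,-1]]

```text
time_s: 17.03
ee_pos: [0.5871, -0.0067, 0.0284]
orientation: [-2.788, -1.445, -0.0]
wrist_force: [-2.5, 2.0, 2.7]
width: 0.0093
grasp_force: 44.4
```

>>> servo_tool:
  plan:
    - [[0,0,0,0,0.08,0,-1],[0,0,0,0,0,0,-1],[0,0,0,0,0,0,-1]]

```text
time_s: 17.28
ee_pos: [0.5876, -0.0069, 0.0283]
orientation: [-2.788, -1.445, 0.0]
wrist_force: [-2.7, 5.0, 2.6]
width: 0.0091
grasp_force: 44.5
```

```bash
python3 -c "
from h import *
s=stat(); im,_=tips(dict(butt=.03,nose=.03,near_left=.012,far_left=.012,far_right=.012),s)
cv2.imwrite('w7.png',im)
"
```

```text
t 17.28 p [ 0.5876 -0.0069  0.0283] psi -35.19 zt [-7.0e-04  1.2e-03 -1.0e+00] F [-2.73  4.99  2.63] w 0.0091 g 44.5 j6 2.03
butt [ 14.5 233.4] 0.69 [0.482  0.0736 0.03  ]
near_left [ 19.8 230.9] 0.77 [0.4675 0.076  0.012 ]
far_left [270.    1.6] 0.6 [0.6663 0.0895 0.012 ]
far_right [408.1 228. ] 0.75 [ 0.6675 -0.0624  0.012 ]
```

>>> servo_tool:
  plan:
    - [[0,0,0,0.07,0.0,0,-1],[0,0,0,0,0,0,-1],[0,0,0,0,0,0,-1]]

```text
time_s: 17.83
ee_pos: [0.5877, -0.0067, 0.0282]
orientation: [-2.788, -1.445, 0.002]
wrist_force: [-4.5, 2.7, 2.5]
width: 0.0091
grasp_force: 44.5
```

>>> servo_tool:
  plan:
    - [[0,0,0,0.03,0.05,0,-1],[0,0,0,0,0,0,-1],[0,0,0,0,0,0,-1]]

```text
time_s: 18.08
ee_pos: [0.5878, -0.0067, 0.0281]
orientation: [-2.788, -1.445, 0.003]
wrist_force: [-5.8, 3.0, 3.9]
width: 0.0093
grasp_force: 44.5
```

Nose seated in the corner: axial load 6.5 N, no further travel, extension about 51.1 mm. I'm drawing the tongue back, lifting and turning for the second diagonal.

>>> servo_tool:
  plan:
    - [[0,0,0,0,-0.3,0,-1],[0,0,0,0,-0.6,0,-1],[0,0,0,0,-0.7,0,-1],[0,0,0,0,-0.7,0,-1],[0,0,0,0,-0.7,0,-1]]

```text
time_s: 18.5
ee_pos: [0.5637, 0.0104, 0.0285]
orientation: [2.789, 1.445, -0.001]
wrist_force: [-1.9, -4.0, 2.4]
width: 0.0094
grasp_force: 44.4
```

>>> servo_tool:
  plan:
    - [[0,0,0,0,-0.7,0,-1],[0,0,0,0,-0.7,0,-1],[0,0,0,0,-0.5,0,-1],[0,0,0,0,0,0,-1],[0,0,0,0,0,0,-1]]

```text
time_s: 18.92
ee_pos: [0.5476, 0.0217, 0.0285]
orientation: [-2.789, -1.446, 0.002]
wrist_force: [-3.6, -4.0, 2.0]
width: 0.009
grasp_force: 44.5
```

```bash
python3 -c "
from h import *
s=stat(); im,_=tips(dict(butt=.03,nose=.03,near_left=.012,near_right=.012,far_left=.012,far_right=.012),s)
todo(s,[.556,.015,.10],-35.2)
"
```

```text
t 18.92 p [0.5476 0.0217 0.0285] psi -35.19 zt [-1.e-03 -4.e-04 -1.e+00] F [-3.59 -4.01  2.03] w 0.009 g 44.5 j6 2.07
butt [ 96.8 232.2] 0.79 [0.4797 0.0764 0.03  ]
nose [406.2 232.3] 0.96 [ 0.6209 -0.0232  0.03  ]
near_left [ 97.5 232.8] 0.65 [0.4662 0.0757 0.012 ]
far_left [369.    0.5] 0.7 [0.6675 0.0895 0.012 ]
far_right [485.3 230. ] 0.69 [ 0.6662 -0.0627  0.012 ]
TODO shift cm (before turn) [-0.07  1.06 -7.15] turnz 0.01
  (after turn) [-0.07  1.06 -7.15]
```

>>> servo_tool:
  plan:
    - [[0,0,0,-0.08,0.3,0,-1],[0,0,0,0,0.5,-0.5,-1],[0,0,0,0,0.2,-2.0,-1],[0,0,0,0,0,-3.0,-1],[0,0,0,0,0,-2.0,-1]]

```text
time_s: 19.68
ee_pos: [0.5571, 0.0151, 0.1052]
orientation: [-2.789, -1.445, -0.002]
wrist_force: [0.2, -0.9, -3.6]
width: 0.0092
grasp_force: 43.6
```

>>> servo_tool:
  plan:
    - [[0,0,-5,0,0,0,-1],[0,0,-7,0,0,0,-1],[0,0,-7,0,0,0,-1],[0,0,-7,0,0,0,-1],[0,0,-7,0,0,0,-1]]

```text
time_s: 20.1
ee_pos: [0.5568, 0.0152, 0.1034]
orientation: [-2.257, -2.184, -0.001]
wrist_force: [0.1, -0.3, -3.3]
width: 0.0093
grasp_force: 43.5
```

>>> servo_tool:
  plan:
    - [[0,0,-7,0,0,0,-1],[0,0,-7,0,0,0,-1],[0,0,-7,0,0,0,-1],[0,0,-7,0,0,0,-1],[0,0,-7,0,0,0,-1]]

```text
time_s: 20.52
ee_pos: [0.5568, 0.0152, 0.1033]
orientation: [-1.496, -2.762, -0.001]
wrist_force: [0.2, 0.3, -3.3]
width: 0.0092
grasp_force: 43.5
```

>>> servo_tool:
  plan:
    - [[0,0,-5.4,0,0,0,-1],[0,0,0,0,0,0,-1],[0,0,0,0,0,0,-1]]

```text
time_s: 20.77
ee_pos: [0.5567, 0.0151, 0.1034]
orientation: [-1.377, -2.823, -0.001]
wrist_force: [-0.6, 0.6, -2.6]
width: 0.009
grasp_force: 43.5
```

```bash
python3 -c "
from h import *
s=stat(); zr=s['ee_pos'][2]-.012;im,_=tips(dict(butt=zr,nose=zr,near_left=.012,near_right=.012,far_left=.012,far_right=.012),s)
todo(s,[.5492,-.0057,.06],38.2)
"
```

```text
t 20.77 p [0.5567 0.0151 0.1034] psi 38.0 zt [-0.e+00  6.e-04 -1.e+00] F [-0.61  0.59 -2.56] w 0.009 g 43.5 j6 0.78
butt [ 86.2 230.4] 0.74 [ 0.4779 -0.0462  0.0914]
nose [400.3 232.7] 0.55 [0.6302 0.0708 0.0914]
near_left [209.5  68.5] 0.98 [0.4672 0.0773 0.012 ]
near_right [112.4 209.1] 0.56 [ 0.4666 -0.0722  0.012 ]
far_left [396.6 206.8] 0.94 [0.6676 0.0876 0.012 ]
far_right [ 88.1 231. ] 0.56 [ 0.4599 -0.1044  0.012 ]
TODO shift cm (before turn) [-1.18 -1.87  4.34] turnz -0.2
  (after turn) [-1.17 -1.88  4.34]
```

>>> servo_tool:
  plan:
    - [[0,0,-0.2,-0.5,-0.8,0,-1],[0,0,0,-0.6,-1.0,1.0,-1],[0,0,0,-0.07,-0.08,2.0,-1],[0,0,0,0,0,1.0,-1],[0,0,0,0,0,0.5,-1]]

```text
time_s: 21.53
ee_pos: [0.5481, -0.0064, 0.0571]
orientation: [-1.368, -2.826, 0.001]
wrist_force: [-1.5, -0.3, -2.5]
width: 0.0093
grasp_force: 43.5
```

>>> servo_tool:
  plan:
    - [[0,0,0,0,0,1.0,-1],[0,0,0,0,0,1.0,-1],[0,0,0,0,0,0.4,-1],[0,0,0,0,0,0,-1],[0,0,0,0,0,0,-1]]

```text
time_s: 21.95
ee_pos: [0.5491, -0.0059, 0.0344]
orientation: [-1.367, -2.828, 0.0]
wrist_force: [0.4, 0.1, -3.3]
width: 0.0093
grasp_force: 43.4
```

```bash
python3 -c "
from h import *
s=stat(); todo(s,[.5492,-.0057,.0284],38.2)
"
```

```text
t 21.95 p [ 0.5491 -0.0059  0.0344] psi 38.39 zt [-3.e-04  0.e+00 -1.e+00] F [ 0.41  0.08 -3.35] w 0.0093 g 43.4 j6 0.74
TODO shift cm (before turn) [0.01 0.02 0.6 ] turnz 0.19
  (after turn) [0.01 0.02 0.6 ]
```

>>> servo_tool:
  plan:
    - [[0,0,0,0,0,0.3,-1],[0,0,0,0,0,0.3,-1],[0,0,0,0,0,0,-1],[0,0,0,0,-0.3,0,-1],[0,0,0,0,-0.3,0,-1]]

```text
time_s: 22.37
ee_pos: [0.5448, -0.0099, 0.029]
orientation: [1.367, 2.827, 0.0]
wrist_force: [0.1, -1.0, 2.2]
width: 0.009
grasp_force: 44.3
```

>>> servo_tool:
  plan:
    - [[0,0,0,0,-0.15,0,-1],[0,0,0,0,0,0,-1],[0,0,0,0,0,0,-1]]

```text
time_s: 22.62
ee_pos: [0.5433, -0.011, 0.0288]
orientation: [1.368, 2.827, -0.001]
wrist_force: [-0.6, -1.7, 1.5]
width: 0.0089
grasp_force: 44.3
```

>>> servo_tool:
  plan:
    - [[0,0,0,0,-0.15,0,-1],[0,0,0,0,0,0,-1],[0,0,0,0,0,0,-1]]

```text
time_s: 22.87
ee_pos: [0.5423, -0.0117, 0.0286]
orientation: [1.368, 2.828, 0.0]
wrist_force: [1.6, -1.7, 1.8]
width: 0.0088
grasp_force: 44.3
```

>>> servo_tool:
  plan:
    - [[0,0,0,0,-0.1,0,-1],[0,0,0,0,0,0,-1],[0,0,0,0,0,0,-1]]

```text
time_s: 23.12
ee_pos: [0.5416, -0.0121, 0.0286]
orientation: [1.367, 2.828, 0.001]
wrist_force: [2.7, 1.1, 3.2]
width: 0.0093
grasp_force: 44.3
```

>>> servo_tool:
  plan:
    - [[0,0,0,0,-0.1,0,-1],[0,0,0,0,0,0,-1],[0,0,0,0,0,0,-1]]

```text
time_s: 23.37
ee_pos: [0.5405, -0.0127, 0.0285]
orientation: [-1.368, -2.828, -0.0]
wrist_force: [3.3, 2.3, 2.8]
width: 0.009
grasp_force: 44.3
```

>>> servo_tool:
  plan:
    - [[0,0,0,0,-0.1,0,-1],[0,0,0,0,0,0,-1],[0,0,0,0,0,0,-1]]

```text
time_s: 23.62
ee_pos: [0.5398, -0.0131, 0.0285]
orientation: [-1.368, -2.828, -0.001]
wrist_force: [3.1, 3.7, 2.5]
width: 0.009
grasp_force: 44.3
```

>>> servo_tool:
  plan:
    - [[0,0,0,0,-0.1,0,-1],[0,0,0,0,0,0,-1],[0,0,0,0,0,0,-1]]

```text
time_s: 23.87
ee_pos: [0.5397, -0.0133, 0.0287]
orientation: [1.367, 2.828, 0.004]
wrist_force: [5.9, 6.3, 2.1]
width: 0.009
grasp_force: 44.3
```

>>> servo_tool:
  plan:
    - [[0,0,0,0,0.3,0,-1],[0,0,0,0,0.6,0,-1],[0,0,0,0,0.7,0,-1],[0,0,0,0,0.7,0,-1],[0,0,0,0,0.7,0,-1]]

```text
time_s: 24.28
ee_pos: [0.5626, 0.005, 0.0283]
orientation: [-1.368, -2.827, 0.001]
wrist_force: [-0.8, -0.0, 3.6]
width: 0.0091
grasp_force: 44.4
```

>>> servo_tool:
  plan:
    - [[0,0,0,0,0.7,0,-1],[0,0,0,0,0.7,0,-1],[0,0,0,0,0.7,0,-1],[0,0,0,0,0.6,0,-1],[0,0,0,0,0.3,0,-1]]

```text
time_s: 24.7
ee_pos: [0.5865, 0.0239, 0.0283]
orientation: [-1.367, -2.828, -0.0]
wrist_force: [-0.6, -0.7, 2.6]
width: 0.009
grasp_force: 44.4
```

>>> servo_tool:
  plan:
    - [[0,0,0,0,0,0,-1],[0,0,0,0,0,0,-1]]

```text
time_s: 24.87
ee_pos: [0.586, 0.0235, 0.0284]
orientation: [-1.367, -2.828, -0.0]
wrist_force: [-0.6, 1.5, 3.3]
width: 0.0092
grasp_force: 44.5
```

```bash
python3 -c "
from h import *
s=stat(); im,_=tips(dict(butt=.03,nose=.03,near_right=.012,far_left=.012,far_right=.012),s)
cv2.imwrite('pics/w8.png',cv2.resize(im,(800,600)))
"
```

```text
t 24.87 p [0.586  0.0235 0.0284] psi 38.4 zt [ 0.e+00  3.e-04 -1.e+00] F [-0.58  1.51  3.28] w 0.0092 g 44.5 j6 0.8
butt [  0.  230.2] 0.75 [ 0.4737 -0.0575  0.03  ]
nose [403.4 233.4] 0.93 [0.6508 0.0802 0.03  ]
near_right [  3.4 231. ] 0.77 [ 0.4665 -0.0738  0.012 ]
far_left [412.5 225.9] 0.65 [0.6649 0.0877 0.012 ]
```

View pics/w8.png

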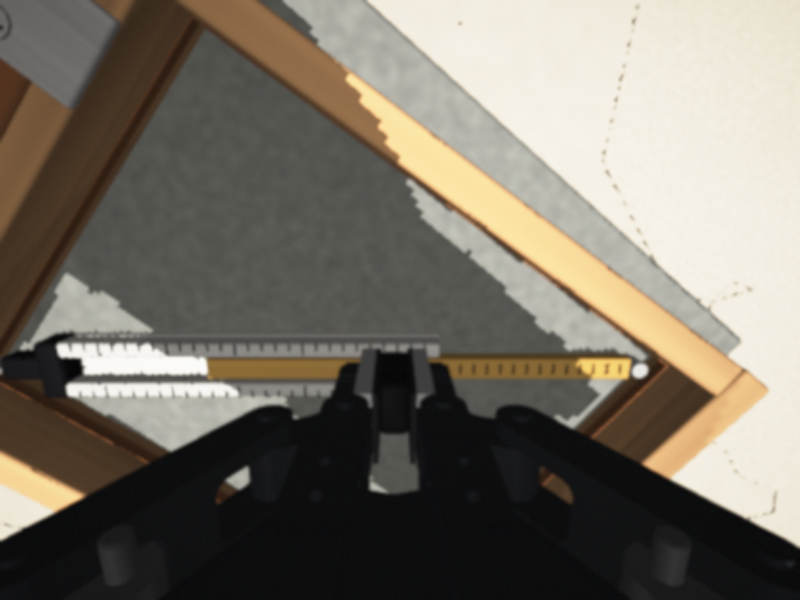

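The butt at (5,365) is home in the near right corner, and the nose at (640,370) is about 6–8 mm short of far left. I'm advancing in small steps.

>>> servo_tool:
  plan:
    - [[0,0,0,0,0.2,0,-1],[0,0,0,0,0.15,0,-1],[0,0,0,0,0,0,-1],[0,0,0,0,0,0,-1]]

```text
time_s: 25.5
ee_pos: [0.5888, 0.0255, 0.0285]
orientation: [-1.368, -2.828, -0.0]
wrist_force: [-0.9, 3.0, 2.5]
width: 0.0089
grasp_force: 44.3
```

>>> servo_tool:
  plan:
    - [[0,0,0,0,0.1,0,-1],[0,0,0,0,0,0,-1],[0,0,0,0,0,0,-1]]

```text
time_s: 25.75
ee_pos: [0.5895, 0.0261, 0.0284]
orientation: [-1.368, -2.828, -0.0]
wrist_force: [-1.7, 2.5, 3.1]
width: 0.0087
grasp_force: 44.3
```

>>> servo_tool:
  plan:
    - [[0,0,0,0,0.1,0,-1],[0,0,0,0,0,0,-1],[0,0,0,0,0,0,-1]]

```text
time_s: 26.0
ee_pos: [0.5902, 0.0266, 0.0284]
orientation: [-1.368, -2.828, 0.0]
wrist_force: [-2.0, 1.8, 3.5]
width: 0.0087
grasp_force: 44.2
```

>>> servo_tool:
  plan:
    - [[0,0,0,0,0.1,0,-1],[0,0,0,0,0,0,-1],[0,0,0,0,0,0,-1]]

```text
time_s: 26.25
ee_pos: [0.5905, 0.027, 0.0283]
orientation: [-1.368, -2.827, 0.002]
wrist_force: [-4.8, -0.3, 2.5]
width: 0.0092
grasp_force: 44.5
```

>>> servo_tool:
  plan:
    - [[0,0,0,0,0.1,0,-1],[0,0,0,0,0,0,-1],[0,0,0,0,0,0,-1]]

```text
time_s: 26.5
ee_pos: [0.5907, 0.0274, 0.0281]
orientation: [-1.367, -2.827, 0.003]
wrist_force: [-7.0, -1.3, 3.5]
width: 0.0091
grasp_force: 44.5
```

>>> servo_tool:
  plan:
    - [[0,0,0,0,0.05,0,-1],[0,0,0,0,0,0,-1],[0,0,0,0,0,0,-1]]

```text
time_s: 26.75
ee_pos: [0.5908, 0.0276, 0.028]
orientation: [-1.367, -2.826, 0.003]
wrist_force: [-7.9, -2.4, 2.3]
width: 0.0093
grasp_force: 44.4
```

>>> servo_tool:
  plan:
    - [[0,0,0,0.06,0,0,-1],[0,0,0,0,0,0,-1],[0,0,0,0,0,0,-1]]

```text
time_s: 27.0
ee_pos: [0.5909, 0.028, 0.0282]
orientation: [-1.368, -2.827, 0.003]
wrist_force: [-6.1, -2.7, 4.1]
width: 0.009
grasp_force: 44.4
```

>>> servo_tool:
  plan:
    - [[0,0,0,0.04,0,0,-1],[0,0,0,0,0,0,-1],[0,0,0,0,0,0,-1]]

```text
time_s: 27.25
ee_pos: [0.5908, 0.0282, 0.0282]
orientation: [-1.368, -2.827, 0.003]
wrist_force: [-6.7, -4.3, 3.0]
width: 0.0091
grasp_force: 44.4
```

```bash
python3 -c "
from h import *
s=stat(); im,_=tips(dict(butt=.03,nose=.03,near_right=.012,far_left=.012,far_right=.012),s)
"
```

```text
t 27.25 p [0.5908 0.0282 0.0282] psi 38.36 zt [-0.0016 -0.0015 -1.    ] F [-6.75 -4.32  3.01] w 0.0091 g 44.4 j6 0.81
nose [403.3 233.7] 0.83 [0.6554 0.0847 0.03  ]
near_right [405.9 228.4] 0.19 [0.6675 0.0886 0.012 ]
far_left [403.  229.1] 0.72 [0.6664 0.0871 0.012 ]
```

Second diagonal: extension about 65.7 mm against 51.1 mm, so the axis lengths are 249.7 and 235.1 mm. The frame is racked left by about 12 mm, and equal diagonals need about 58.4 mm. I'm retracting and going back to the shorter diagonal.

>>> servo_tool:
  plan:
    - [[0,0,0,0,-0.3,0,-1],[0,0,0,-0.05,-0.7,0,-1],[0,0,0,0,-0.8,0,-1],[0,0,0,0,-0.8,0,-1],[0,0,0,0,-0.8,0,-1]]

```text
time_s: 27.97
ee_pos: [0.5648, 0.0069, 0.0286]
orientation: [1.368, 2.828, 0.0]
wrist_force: [-1.2, 1.3, 2.7]
width: 0.009
grasp_force: 44.3
```

>>> servo_tool:
  plan:
    - [[0,0,0,0,-0.8,0,-1],[0,0,0,0,-0.8,0,-1],[0,0,0,0,-0.8,0,-1],[0,0,0,0,-0.5,0,-1],[0,0,0,0,-0.15,0,-1]]

```text
time_s: 28.38
ee_pos: [0.5407, -0.0122, 0.0286]
orientation: [1.369, 2.827, -0.0]
wrist_force: [-0.7, 1.8, 1.7]
width: 0.009
grasp_force: 44.3
```

>>> servo_tool:
  plan:
    - [[0,0,0,0,0.4,0,-1],[0,0,0,0,0.5,-0.6,-1],[0,0,0,0,0.2,-2.0,-1],[0,0,0,0,0,-3.0,-1],[0,0,0,0,0,-1.8,-1]]

```text
time_s: 28.8
ee_pos: [0.5507, -0.004, 0.1043]
orientation: [1.367, 2.829, 0.0]
wrist_force: [1.5, -0.3, -3.0]
width: 0.0091
grasp_force: 43.4
```

>>> servo_tool:
  plan:
    - [[0,0,5,0,0,0,-1],[0,0,7,0,0,0,-1],[0,0,7,0,0,0,-1],[0,0,7,0,0,0,-1],[0,0,7,0,0,0,-1]]

```text
time_s: 29.22
ee_pos: [0.5502, -0.004, 0.1022]
orientation: [-2.12, -2.317, 0.001]
wrist_force: [-0.3, 1.2, -3.5]
width: 0.0089
grasp_force: 43.5
```

>>> servo_tool:
  plan:
    - [[0,0,7,0,0,0,-1],[0,0,7,0,0,0,-1],[0,0,7,0,0,0,-1],[0,0,7,0,0,0,-1],[0,0,7,0,0,0,-1]]

```text
time_s: 29.63
ee_pos: [0.5501, -0.004, 0.1021]
orientation: [-2.719, -1.572, 0.001]
wrist_force: [-0.7, -0.3, -3.1]
width: 0.009
grasp_force: 43.5
```

>>> servo_tool:
  plan:
    - [[0,0,5.6,0,0,0,-1],[0,0,0,0,0,0,-1],[0,0,0,0,0,0,-1]]

```text
time_s: 29.88
ee_pos: [0.5501, -0.0042, 0.1022]
orientation: [-2.786, -1.45, 0.001]
wrist_force: [0.7, 0.0, -2.2]
width: 0.0088
grasp_force: 43.5
```

```bash
python3 -c "
from h import *
s=stat(); zr=s['ee_pos'][2]-.012;im,_=tips(dict(butt=zr,nose=zr,near_left=.012,near_right=.012,far_left=.012,far_right=.012),s)
todo(s,[.5538,.0164,.0344],-35.2)
"
```

```text
t 29.88 p [ 0.5501 -0.0042  0.1022] psi -35.01 zt [-9.e-04  2.e-04 -1.e+00] F [ 0.75  0.01 -2.24] w 0.0088 g 43.5 j6 2.02
butt [ 87.8 227.8] 0.93 [0.4693 0.0554 0.0902]
nose [401.4 233.6] 0.88 [ 0.6241 -0.0575  0.0902]
near_left [121.1 177. ] 0.63 [0.4661 0.0756 0.012 ]
far_left [311.4  11.6] 0.81 [0.6686 0.0882 0.012 ]
far_right [400.1 175.6] 0.94 [ 0.6658 -0.0627  0.012 ]
TODO shift cm (before turn) [ 1.9  -0.87  6.78] turnz 0.19
  (after turn) [ 1.9  -0.88  6.78]
```

>>> servo_tool:
  plan:
    - [[0,0,0.2,0.9,-0.4,0,-1],[0,0,0,0.9,-0.4,1.0,-1],[0,0,0,0.1,-0.08,2.0,-1],[0,0,0,0,0,1.0,-1],[0,0,0,0,0,0.5,-1]]

```text
time_s: 30.65
ee_pos: [0.5532, 0.0169, 0.0559]
orientation: [-2.79, -1.441, 0.002]
wrist_force: [0.3, 0.8, 6.3]
width: 0.009
grasp_force: 47.9
```

>>> servo_tool:
  plan:
    - [[0,0,0,0,0,1.0,-1],[0,0,0,0,0,1.0,-1],[0,0,0,0,0,0.4,-1],[0,0,0,0,0,0.3,-1],[0,0,0,0,0,0,-1]]

```text
time_s: 31.07
ee_pos: [0.5537, 0.0159, 0.0303]
orientation: [-2.792, -1.44, 0.001]
wrist_force: [-0.9, 0.2, 2.2]
width: 0.0088
grasp_force: 42.4
```

>>> servo_tool:
  plan:
    - [[0,0,0,0,0,0.15,-1],[0,0,0,0,0,0,-1],[0,0,0,0,0,0,-1]]

```text
time_s: 31.32
ee_pos: [0.5539, 0.0158, 0.0294]
orientation: [2.791, 1.44, 0.0]
wrist_force: [-0.3, -0.9, 2.3]
width: 0.009
grasp_force: 42.6
```

```bash
python3 -c "
from h import *
s=stat(); todo(s,[.5456,.0222,.0285],-35.2)
"
```

```text
t 31.32 p [0.5539 0.0158 0.0294] psi -35.42 zt [ 5.e-04 -4.e-04 -1.e+00] F [-0.3  -0.94  2.27] w 0.009 g 42.6 j6 2.07
TODO shift cm (before turn) [ 0.04 -1.05  0.09] turnz -0.22
  (after turn) [ 0.05 -1.05  0.09]
```

The force spike on the way down suggests the rule brushed something, so I'm looking.

```bash
python3 -c "
from h import *
s=stat(); im,_=tips(dict(rule=.012,butt=.03,nose=.03,near_left=.012,near_right=.012,far_left=.012,far_right=.012),s)
cv2.imwrite('pics/w9.png',cv2.resize(im,(800,600)))
"
```

```text
t 31.32 p [0.5539 0.0158 0.0294] psi -35.42 zt [ 5.e-04 -4.e-04 -1.e+00] F [-0.3  -0.94  2.27] w 0.009 g 42.6 j6 2.07
rule [239.3 229.7] 0.68 [0.5465 0.0197 0.012 ]
butt [ 84.4 232.9] 0.57 [0.4796 0.0745 0.03  ]
nose [402.9 233.8] 0.79 [ 0.6254 -0.0299  0.03  ]
near_left [ 85.8 230.3] 0.68 [0.4673 0.0757 0.012 ]
near_right [ 85.9 231.1] 0.32 [0.4669 0.0752 0.012 ]
far_right [471.7 226.9] 0.68 [ 0.6667 -0.0632  0.012 ]
```

View pics/w9.png

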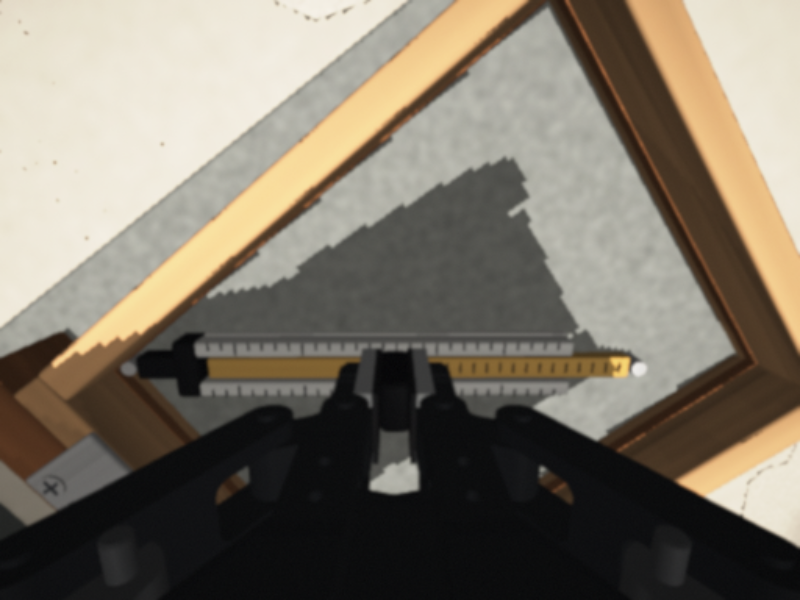

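The rule is flat inside the frame, butt at (128,368) and nose at (640,368), with the tongue about 9 mm out so the butt had brushed the rim. The frame is unmoved. I'm pushing the rule home in the near left corner.

>>> servo_tool:
  plan:
    - [[0,0,-0.2,0,-0.3,0.05,-1],[0,0,0,0,-0.4,0,-1],[0,0,0,0.03,-0.2,0,-1],[0,0,0,0,0,0,-1],[0,0,0,0,0,0,-1]]

```text
time_s: 32.13
ee_pos: [0.5463, 0.0214, 0.0287]
orientation: [2.789, 1.446, -0.0]
wrist_force: [-2.2, -1.5, 6.2]
width: 0.009
grasp_force: 43.1
```

>>> servo_tool:
  plan:
    - [[0,0,0,0,-0.15,0,-1],[0,0,0,0,0,0,-1],[0,0,0,0,0,0,-1]]

```text
time_s: 32.38
ee_pos: [0.5459, 0.022, 0.0287]
orientation: [2.788, 1.445, 0.001]
wrist_force: [1.6, -3.9, 4.7]
width: 0.0093
grasp_force: 42.9
```

>>> servo_tool:
  plan:
    - [[0,0,0,0,-0.1,0,-1],[0,0,0,0,0,0,-1],[0,0,0,0,0,0,-1]]

```text
time_s: 32.63
ee_pos: [0.5455, 0.0223, 0.0288]
orientation: [2.788, 1.444, 0.002]
wrist_force: [2.9, -5.2, 3.0]
width: 0.0093
grasp_force: 42.8
```

>>> servo_tool:
  plan:
    - [[0,0,0,0,0.3,0,-1],[0,0,0,0,0.6,0,-1],[0,0,0,0,0.7,0,-1],[0,0,0,0,0.7,0,-1],[0,0,0,0,0.7,0,-1]]

```text
time_s: 33.05
ee_pos: [0.5688, 0.0063, 0.0287]
orientation: [-2.787, -1.446, -0.0]
wrist_force: [-1.5, 2.9, 9.2]
width: 0.0088
grasp_force: 43.3
```

>>> servo_tool:
  plan:
    - [[0,0,0,0,0.7,0,-1],[0,0,0,0,0.6,0,-1],[0,0,0,0,0.4,0,-1],[0,0,0,0,0.2,0,-1],[0,0,0,0,0,0,-1]]

```text
time_s: 33.47
ee_pos: [0.5849, -0.0049, 0.0287]
orientation: [-2.788, -1.445, -0.001]
wrist_force: [0.9, 0.3, 6.5]
width: 0.0092
grasp_force: 43.1
```

>>> servo_tool:
  plan:
    - [[0,0,0,0,0,0,-1],[0,0,0,0,0,0,-1]]

```text
time_s: 33.63
ee_pos: [0.5849, -0.0049, 0.0287]
orientation: [-2.788, -1.446, -0.002]
wrist_force: [0.7, -0.6, 6.7]
width: 0.0093
grasp_force: 43.0
```

```bash
python3 -c "
from h import *
s=stat(); im,_=tips(dict(butt=.03,nose=.03,far_right=.012),s); todo(s,[.5877,-.0068,.0285],-35.2)
"
```

```text
t 33.63 p [ 0.5849 -0.0049  0.0287] psi -35.18 zt [ 7.0e-04  1.3e-03 -1.0e+00] F [ 0.74 -0.62  6.67] w 0.0093 g 43.0 j6 2.03
butt [ 18.3 232. ] 0.94 [0.4814 0.075  0.03  ]
nose [404.2 232.5] 0.93 [ 0.6573 -0.0494  0.03  ]
far_right [411.9 229.4] 0.67 [ 0.6665 -0.0629  0.012 ]
TODO shift cm (before turn) [0.   0.34 0.02] turnz 0.02
  (after turn) [0.   0.34 0.02]
```

>>> servo_tool:
  plan:
    - [[0,0,0,0,0,-0.15,-1],[0,0,0,0,0.2,0,-1],[0,0,0,0,0.1,0,-1],[0,0,0,0,0,0,-1],[0,0,0,0,0,0,-1]]

```text
time_s: 34.25
ee_pos: [0.5868, -0.0066, 0.0297]
orientation: [-2.788, -1.445, 0.0]
wrist_force: [-0.1, 4.5, 2.7]
width: 0.0092
grasp_force: 42.5
```

>>> servo_tool:
  plan:
    - [[0,0,0,0,0.1,0,-1],[0,0,0,0,0,0,-1],[0,0,0,0,0,0,-1]]

```text
time_s: 34.5
ee_pos: [0.5872, -0.0069, 0.0296]
orientation: [-2.787, -1.445, 0.001]
wrist_force: [-0.6, 7.1, 2.5]
width: 0.0088
grasp_force: 42.6
```

>>> servo_tool:
  plan:
    - [[0,0,0.2,-0.05,0.1,0,-1],[0,0,0,0,0,0,-1],[0,0,0,0,0,0,-1]]

```text
time_s: 34.75
ee_pos: [0.5876, -0.0075, 0.0296]
orientation: [-2.789, -1.44, 0.0]
wrist_force: [-1.7, 7.6, 2.5]
width: 0.0097
grasp_force: 42.6
```

>>> servo_tool:
  plan:
    - [[0,0,0.4,-0.05,0.15,0,-1],[0,0,0,0,0,0,-1],[0,0,0.4,-0.08,0.12,0,-1],[0,0,0,0,0,0,-1],[0,0,0,0,0,0,-1]]

```text
time_s: 35.17
ee_pos: [0.5886, -0.01, 0.0294]
orientation: [-2.798, -1.421, 0.001]
wrist_force: [-3.5, 8.6, 2.9]
width: 0.0093
grasp_force: 42.6
```

>>> servo_tool:
  plan:
    - [[0,0,0.4,-0.08,0.12,0,-1],[0,0,0,0,0,0,-1],[0,0,0.4,-0.08,0.12,0,-1],[0,0,0,0,0,0,-1],[0,0,0,0,0,0,-1]]

```text
time_s: 35.58
ee_pos: [0.5895, -0.0126, 0.0294]
orientation: [-2.808, -1.401, 0.002]
wrist_force: [-3.0, 8.9, 4.0]
width: 0.0091
grasp_force: 42.7
```

```bash
cat >> h.py <<'E'
def ext(s,H):
    v=np.array(s["ee_pos"][:2])-H; print("ext mm",round((np.linalg.norm(v)-.092)*1000,2),"ang",round(np.degrees(np.arctan2(v[1],v[0])),2))
E
python3 -c "
from h import *
s=stat(); ext(s,[.4704,.0752]); todo(s,[.5901,-.0160,.0295],-37.5); tips(dict(butt=.03,nose=.03,far_right=.012),s)
"
```

```text
t 35.58 p [ 0.5895 -0.0126  0.0294] psi -36.96 zt [-0.0026  0.0027 -1.    ] F [-3.02  8.94  4.03] w 0.0091 g 42.7 j6 2.05
ext mm 55.97 ang -36.42
TODO shift cm (before turn) [-0.23  0.25 -0.01] turnz 0.54
  (after turn) [-0.23  0.25 -0.01]
butt [  9.1 232.6] 0.61 [0.4829 0.0735 0.03  ]
nose [403.6 232.6] 0.83 [ 0.6602 -0.0595  0.03  ]
far_right [407.3 228.6] 0.87 [ 0.6672 -0.0712  0.012 ]
```

>>> servo_tool:
  plan:
    - [[0,0,0.2,-0.09,0.1,0,-1],[0,0,0,0,0,0,-1],[0,0,0.2,-0.07,0.08,0,-1],[0,0,0,0,0,0,-1],[0,0,0,0,0,0,-1]]

```text
time_s: 36.2
ee_pos: [0.59, -0.0149, 0.0294]
orientation: [-2.813, -1.391, 0.001]
wrist_force: [-3.2, 8.6, 3.7]
width: 0.0092
grasp_force: 42.6
```

```bash
python3 -c "
from h import *
s=stat(); ext(s,[.4704,.0752]); todo(s,[.5901,-.0160,.0295],-37.5)
"
```

```text
t 36.2 p [ 0.59   -0.0149  0.0294] psi -37.36 zt [-0.0024  0.003  -1.    ] F [-3.22  8.63  3.72] w 0.0092 g 42.6 j6 2.05
ext mm 57.76 ang -36.98
TODO shift cm (before turn) [-0.09  0.07 -0.01] turnz 0.14
  (after turn) [-0.08  0.07 -0.01]
```

>>> servo_tool:
  plan:
    - [[0,0,0.1,-0.05,0.06,0,-1],[0,0,0,0,0,0,-1],[0,0,0,0,0,0,-1]]

```text
time_s: 36.45
ee_pos: [0.5902, -0.0156, 0.0294]
orientation: [-2.814, -1.389, 0.001]
wrist_force: [-3.4, 8.6, 3.2]
width: 0.0091
grasp_force: 42.6
```

```bash
python3 -c "
from h import *
s=stat(); ext(s,[.4704,.0752]); tips(dict(far_right=.012,near_left=.012,butt=.03),s)
"
```

```text
t 36.45 p [ 0.5902 -0.0156  0.0294] psi -37.46 zt [-0.0024  0.0031 -1.    ] F [-3.38  8.61  3.2 ] w 0.0091 g 42.6 j6 2.05
ext mm 58.31 ang -37.16
far_right [403.9 230.3] 0.58 [ 0.6651 -0.0745  0.012 ]
near_left [259.8  12.7] 0.65 [0.6658 0.0772 0.012 ]
butt [  6.8 234.4] 0.85 [0.4824 0.0716 0.03  ]
```

Ext is 58.3 mm and far right has moved about 12 mm. Now I'm verifying on the other diagonal, shutting the tongue fully and lifting straight up.

>>> servo_tool:
  plan:
    - [[0,0,0,0.1,-0.3,0,-1],[0,0,0,0,-0.7,0,-1],[0,0,0,0,-0.8,0,-1],[0,0,0,0,-0.8,0,-1],[0,0,0,0,-0.8,0,-1]]

```text
time_s: 37.07
ee_pos: [0.5641, 0.0044, 0.03]
orientation: [2.818, 1.388, -0.001]
wrist_force: [-0.6, -2.3, 2.1]
width: 0.0091
grasp_force: 42.7
```

>>> servo_tool:
  plan:
    - [[0,0,0,0,-0.8,0,-1],[0,0,0,0,-0.8,0,-1],[0,0,0,0,-0.6,0,-1],[0,0,0,0,-0.3,0,-1],[0,0,0,0,0,0,-1]]

```text
time_s: 37.48
ee_pos: [0.5446, 0.0197, 0.0302]
orientation: [2.817, 1.389, -0.0]
wrist_force: [-1.3, -4.7, 1.3]
width: 0.0091
grasp_force: 42.8
```

```bash
python3 -c "
from h import *
s=stat(); ext(s,[.4704,.0752]); tips(dict(near_left=.012,butt=.03,nose=.03),s); todo(s,[.5435,.0194,.0294],-37.46)
"
```

```text
t 37.48 p [0.5446 0.0197 0.0302] psi -37.5 zt [ 3.e-04 -9.e-04 -1.e+00] F [-1.27 -4.74  1.27] w 0.0091 g 42.8 j6 2.11
ext mm 0.69 ang -36.77
near_left [103.5 230. ] 0.65 [0.4686 0.0761 0.012 ]
butt [100.8 236.8] 0.88 [0.4775 0.0738 0.03  ]
nose [402.6 228.1] 0.86 [ 0.6161 -0.0258  0.03  ]
TODO shift cm (before turn) [-0.09 -0.07  0.08] turnz -0.04
  (after turn) [-0.09 -0.07  0.08]
```

>>> servo_tool:
  plan:
    - [[0,0,0,-0.05,0,-0.5,-1],[0,0,0,0,0,-1.5,-1],[0,0,0,0,0,-2.5,-1],[0,0,0,0,0,-2.5,-1],[0,0,0,0,0,-0.5,-1]]

```text
time_s: 38.1
ee_pos: [0.5468, 0.0194, 0.1085]
orientation: [2.816, 1.388, 0.008]
wrist_force: [0.6, 0.4, -3.5]
width: 0.0094
grasp_force: 41.7
```

>>> servo_tool:
  plan:
    - [[0,0,-5,0,0,0,-1],[0,0,-7,0,0,0,-1],[0,0,-7,0,0,0,-1],[0,0,-7,0,0,0,-1],[0,0,-7,0,0,0,-1]]

```text
time_s: 38.52
ee_pos: [0.5448, 0.0196, 0.1041]
orientation: [-2.3, -2.138, -0.0]
wrist_force: [-0.9, 0.3, -3.6]
width: 0.0093
grasp_force: 41.7
```

>>> servo_tool:
  plan:
    - [[0,0,-7,0,0,0,-1],[0,0,-7,0,0,0,-1],[0,0,-7,0,0,0,-1],[0,0,-7,0,0,0,-1],[0,0,-7,0,0,0,-1]]

```text
time_s: 38.93
ee_pos: [0.5448, 0.0196, 0.104]
orientation: [-1.551, -2.731, -0.001]
wrist_force: [0.3, 0.3, -2.9]
width: 0.0091
grasp_force: 41.7
```

>>> servo_tool:
  plan:
    - [[0,0,-5.5,0,0,0,-1],[0,0,0,0,0,0,-1],[0,0,0,0,0,0,-1]]

```text
time_s: 39.18
ee_pos: [0.5448, 0.0194, 0.1043]
orientation: [-1.431, -2.796, -0.001]
wrist_force: [-0.1, 0.1, -3.2]
width: 0.009
grasp_force: 41.7
```

```bash
python3 -c "
from h import *
s=stat(); zr=s['ee_pos'][2]-.012;im,o=tips(dict(butt=zr,nose=zr,near_left=.012,near_right=.012,far_left=.012,far_right=.012),s)
v=o['nose']-o['butt']; print(np.linalg.norm(v),np.degrees(np.arctan2(v[1],v[0])))
todo(s,[.5502,-.0103,.0345],36)
"
```

```text
t 39.18 p [0.5448 0.0194 0.1043] psi 35.8 zt [-7.e-04  7.e-04 -1.e+00] F [-0.07  0.12 -3.23] w 0.009 g 41.7 j6 0.83
butt [102.5 228.8] 0.96 [ 0.4711 -0.032   0.0923]
nose [402.9 230.6] 0.97 [0.6206 0.0742 0.0923]
near_right [124.5 222.2] 0.84 [ 0.4661 -0.0696  0.012 ]
0.18337287477672282 35.41723075187409
TODO shift cm (before turn) [-2.73 -1.3   6.98] turnz -0.2
  (after turn) [-2.73 -1.31  6.98]
```

>>> servo_tool:
  plan:
    - [[0,0,-0.2,-1.3,-0.6,0,-1],[0,0,0,-1.4,-0.65,0,-1],[0,0,0,0,0,1.0,-1],[0,0,0,0,0,2.0,-1],[0,0,0,0,0,1.5,-1]]

```text
time_s: 39.95
ee_pos: [0.5506, -0.0101, 0.0589]
orientation: [1.424, 2.8, 0.0]
wrist_force: [0.7, -0.1, -3.9]
width: 0.009
grasp_force: 41.6
```

>>> servo_tool:
  plan:
    - [[0,0,0,0,0,1.0,-1],[0,0,0,0,0,1.0,-1],[0,0,0,0,0,0.4,-1],[0,0,0,0,0,0.3,-1],[0,0,0,0,0,0.2,-1]]

```text
time_s: 40.37
ee_pos: [0.5508, -0.0099, 0.0312]
orientation: [1.422, 2.801, 0.0]
wrist_force: [-2.2, 1.8, 2.6]
width: 0.0091
grasp_force: 42.3
```

>>> servo_tool:
  plan:
    - [[0,0,0,0,0,0,-1],[0,0,0,0,-0.3,0,-1],[0,0,0,0,-0.3,0,-1],[0,0,0,0,0,0,-1],[0,0,0,0,0,0,-1]]

```text
time_s: 40.78
ee_pos: [0.5463, -0.014, 0.0316]
orientation: [1.422, 2.8, 0.0]
wrist_force: [0.5, 0.0, 0.3]
width: 0.009
grasp_force: 42.3
```

```bash
python3 -c "
from h import *
s=stat(); todo(s,[.4677+.092*.809,-.0703+.092*.588,.0295],36)
"
```

```text
t 40.78 p [ 0.5463 -0.014   0.0316] psi 36.16 zt [ 1.3e-03 -6.0e-04 -1.0e+00] F [0.49 0.02 0.33] w 0.009 g 42.3 j6 0.76
TODO shift cm (before turn) [ 0.07 -0.46  0.21] turnz 0.16
  (after turn) [ 0.06 -0.46  0.21]
```

>>> servo_tool:
  plan:
    - [[0,0,0,0,0,0.15,-1],[0,0,0,0,-0.3,0,-1],[0,0,0,0,0,0,-1],[0,0,0,0,0,0,-1]]

```text
time_s: 41.12
ee_pos: [0.5438, -0.0156, 0.0297]
orientation: [1.422, 2.801, 0.0]
wrist_force: [2.8, 0.5, 2.5]
width: 0.0093
grasp_force: 42.6
```

>>> servo_tool:
  plan:
    - [[0,0,0,0,-0.15,0,-1],[0,0,0,0,0,0,-1],[0,0,0,0,0,0,-1]]

```text
time_s: 41.37
ee_pos: [0.5425, -0.0163, 0.0296]
orientation: [1.422, 2.801, 0.0]
wrist_force: [3.3, 2.1, 2.0]
width: 0.0091
grasp_force: 42.5
```

>>> servo_tool:
  plan:
    - [[0,0,0,0,-0.1,0,-1],[0,0,0,0,0,0,-1],[0,0,0,0,0,0,-1]]

```text
time_s: 41.62
ee_pos: [0.5419, -0.0166, 0.0296]
orientation: [1.421, 2.801, 0.001]
wrist_force: [3.9, 3.1, 2.6]
width: 0.0089
grasp_force: 42.6
```

>>> servo_tool:
  plan:
    - [[0,0,0,0,-0.1,0,-1],[0,0,0,0,0,0,-1],[0,0,0,0,0,0,-1]]

```text
time_s: 41.87
ee_pos: [0.5417, -0.0168, 0.0298]
orientation: [1.42, 2.801, 0.004]
wrist_force: [7.1, 5.2, 2.8]
width: 0.0092
grasp_force: 42.6
```

>>> servo_tool:
  plan:
    - [[0,0,0,0,0.3,0,-1],[0,0,0,0,0.6,0,-1],[0,0,0,0,0.7,0,-1],[0,0,0,0,0.7,0,-1],[0,0,0,0,0.7,0,-1]]

```text
time_s: 42.28
ee_pos: [0.5653, 0.0006, 0.0293]
orientation: [-1.422, -2.801, 0.001]
wrist_force: [0.1, -1.6, 2.5]
width: 0.0091
grasp_force: 42.5
```

>>> servo_tool:
  plan:
    - [[0,0,0,0,0.7,0,-1],[0,0,0,0,0.7,0,-1],[0,0,0,0,0.7,0,-1],[0,0,0,0,0.3,0,-1],[0,0,0,0,0.1,0,-1]]

```text
time_s: 42.7
ee_pos: [0.5856, 0.0154, 0.0293]
orientation: [1.421, 2.802, -0.0]
wrist_force: [0.0, -1.8, 3.0]
width: 0.0092
grasp_force: 42.6
```

>>> servo_tool:
  plan:
    - [[0,0,0,0,0.1,0,-1],[0,0,0,0,0,0,-1],[0,0,0,0,0,0,-1]]

```text
time_s: 42.95
ee_pos: [0.5858, 0.0157, 0.0295]
orientation: [1.422, 2.801, 0.001]
wrist_force: [1.0, -1.0, 2.2]
width: 0.009
grasp_force: 42.6
```

```bash
python3 -c "
from h import *
s=stat(); ext(s,[.4674,-.0711]); tips(dict(butt=.03,nose=.03,near_right=.012,far_left=.012),s)
"
```

```text
t 42.95 p [0.5858 0.0157 0.0295] psi 36.18 zt [ 2.e-04  3.e-04 -1.e+00] F [ 1.   -1.    2.16] w 0.009 g 42.6 j6 0.82
ext mm 54.82 ang 36.22
butt [ 10.8 230. ] 0.95 [ 0.4746 -0.0583  0.03  ]
nose [404.6 234.3] 0.93 [0.6545 0.0699 0.03  ]
near_right [412.8 222.8] 0.62 [0.6667 0.0785 0.012 ]
far_left [414.1 221.5] 0.95 [0.6667 0.0796 0.012 ]
```

>>> servo_tool:
  plan:
    - [[0,0,0,0,0.15,0,-1],[0,0,0,0,0,0,-1],[0,0,0,0,0,0,-1]]

```text
time_s: 43.45
ee_pos: [0.587, 0.0165, 0.0295]
orientation: [-1.422, -2.801, 0.0]
wrist_force: [0.0, -1.5, 3.4]
width: 0.0089
grasp_force: 42.6
```

>>> servo_tool:
  plan:
    - [[0,0,0,0,0.1,0,-1],[0,0,0,0,0,0,-1],[0,0,0,0,0,0,-1]]

```text
time_s: 43.7
ee_pos: [0.5879, 0.0172, 0.0294]
orientation: [-1.422, -2.801, -0.0]
wrist_force: [0.3, -1.3, 2.7]
width: 0.0091
grasp_force: 42.6
```

>>> servo_tool:
  plan:
    - [[0,0,0,0,0.1,0,-1],[0,0,0,0,0,0,-1],[0,0,0,0,0,0,-1]]

```text
time_s: 43.95
ee_pos: [0.5885, 0.0177, 0.0294]
orientation: [-1.422, -2.801, 0.001]
wrist_force: [-0.7, -1.4, 3.6]
width: 0.0093
grasp_force: 42.5
```

>>> servo_tool:
  plan:
    - [[0,0,0,0,0.08,0,-1],[0,0,0,0,0,0,-1],[0,0,0,0,0,0,-1]]

```text
time_s: 44.2
ee_pos: [0.5887, 0.0181, 0.0292]
orientation: [-1.421, -2.8, 0.001]
wrist_force: [-3.3, -1.5, 3.0]
width: 0.0089
grasp_force: 42.5
```

>>> servo_tool:
  plan:
    - [[0,0,0,0,0.08,0,-1],[0,0,0,0,0,0,-1],[0,0,0,0,0,0,-1]]

```text
time_s: 44.45
ee_pos: [0.589, 0.0186, 0.0291]
orientation: [-1.421, -2.8, 0.002]
wrist_force: [-5.5, -2.6, 2.6]
width: 0.0094
grasp_force: 42.6
```

>>> servo_tool:
  plan:
    - [[0,0,0,0,0.05,0,-1],[0,0,0,0,0,0,-1],[0,0,0,0,0,0,-1]]

```text
time_s: 44.7
ee_pos: [0.5891, 0.0188, 0.029]
orientation: [-1.421, -2.799, 0.002]
wrist_force: [-6.4, -3.0, 4.0]
width: 0.0095
grasp_force: 42.6
```

```bash
python3 -c "
from h import *
s=stat(); ext(s,[.4674,-.0711]); tips(dict(nose=.03,far_left=.012),s)
"
```

```text
t 44.7 p [0.5891 0.0188 0.029 ] psi 36.18 zt [-2.7e-03 -3.0e-04 -1.0e+00] F [-6.38 -2.96  3.97] w 0.0095 g 42.6 j6 0.83
ext mm 59.3 ang 36.47
nose [405.2 235.9] 0.92 [0.6581 0.0725 0.03  ]
far_left [404.  224.6] 0.89 [0.6657 0.0775 0.012 ]
```

>>> servo_tool:
  plan:
    - [[0,0,0,0.05,0.0,0,-1],[0,0,0,0,0,0,-1],[0,0,0,0,0,0,-1]]

```text
time_s: 45.1
ee_pos: [0.5891, 0.0192, 0.0291]
orientation: [-1.421, -2.8, 0.002]
wrist_force: [-5.8, -3.6, 3.3]
width: 0.0089
grasp_force: 42.6
```

>>> servo_tool:
  plan:
    - [[0,0,0,0.05,0.0,0,-1],[0,0,0,0,0,0,-1],[0,0,0,0,0,0,-1]]

```text
time_s: 45.35
ee_pos: [0.589, 0.0194, 0.0292]
orientation: [-1.422, -2.8, 0.002]
wrist_force: [-4.2, -4.1, 2.9]
width: 0.009
grasp_force: 42.6
```

>>> servo_tool:
  plan:
    - [[0,0,0,0.05,0.0,0,-1],[0,0,0,0,0,0,-1],[0,0,0,0,0,0,-1]]

```text
time_s: 45.6
ee_pos: [0.589, 0.0195, 0.0293]
orientation: [-1.422, -2.801, 0.003]
wrist_force: [-3.8, -6.2, 4.9]
width: 0.009
grasp_force: 42.5
```

```bash
python3 -c "
from h import *
s=stat(); ext(s,[.4674,-.0711]); im,_=tips(dict(nose=.03,far_left=.012),s)
cv2.imwrite('pics/w10.png',cv2.resize(im,(800,600)))
"
```

```text
t 45.6 p [0.589  0.0195 0.0293] psi 36.16 zt [-0.0011 -0.0013 -1.    ] F [-3.85 -6.19  4.95] w 0.009 g 42.5 j6 0.83
ext mm 59.57 ang 36.68
nose [402.5 231.2] 0.9 [0.655  0.0743 0.03  ]
far_left [407.  225.7] 0.84 [0.6679 0.0786 0.012 ]
```

Seated: ext2 is 59.5 mm against ext1 58.3 mm, so about 1 mm of racking is left. I'm going back to the first diagonal to measure it lightly and ease the frame the rest.

>>> servo_tool:
  plan:
    - [[0,0,0,-0.1,-0.3,0,-1],[0,0,0,0,-0.7,0,-1],[0,0,0,0,-0.8,0,-1],[0,0,0,0,-0.8,0,-1],[0,0,0,0,-0.8,0,-1]]

```text
time_s: 46.17
ee_pos: [0.562, -0.0012, 0.0296]
orientation: [1.422, 2.801, 0.001]
wrist_force: [0.3, 0.5, 3.0]
width: 0.0095
grasp_force: 42.6
```

>>> servo_tool:
  plan:
    - [[0,0,0,0,-0.8,0,-1],[0,0,0,0,-0.8,0,-1],[0,0,0,0,-0.7,0,-1],[0,0,0,0,-0.3,0,-1],[0,0,0,0,-0.05,0,-1]]

```text
time_s: 46.58
ee_pos: [0.5416, -0.0165, 0.0299]
orientation: [1.422, 2.8, 0.003]
wrist_force: [3.6, 4.0, 1.7]
width: 0.009
grasp_force: 42.6
```

>>> servo_tool:
  plan:
    - [[0,0,0,0,0,-0.5,-1],[0,0,0,0,0,-1.5,-1],[0,0,0,0,0,-2.5,-1],[0,0,0,0,0,-2.5,-1],[0,0,0,0,0,-0.5,-1]]

```text
time_s: 47.0
ee_pos: [0.5422, -0.0167, 0.1073]
orientation: [1.42, 2.799, 0.001]
wrist_force: [0.5, -0.5, -2.9]
width: 0.0092
grasp_force: 41.7
```

>>> servo_tool:
  plan:
    - [[0,0,5,0,0,0,-1],[0,0,7,0,0,0,-1],[0,0,7,0,0,0,-1],[0,0,7,0,0,0,-1],[0,0,7,0,0,0,-1]]

```text
time_s: 47.42
ee_pos: [0.5403, -0.0164, 0.103]
orientation: [-2.165, -2.274, 0.002]
wrist_force: [-0.4, 0.1, -3.0]
width: 0.009
grasp_force: 41.7
```

>>> servo_tool:
  plan:
    - [[0,0,7,0,0,0,-1],[0,0,7,0,0,0,-1],[0,0,7,0,0,0,-1],[0,0,7,0,0,0,-1],[0,0,7,0,0,0,-1]]

```text
time_s: 47.83
ee_pos: [0.5403, -0.0164, 0.103]
orientation: [-2.749, -1.518, 0.003]
wrist_force: [0.3, 0.1, -3.4]
width: 0.0089
grasp_force: 41.7
```

>>> servo_tool:
  plan:
    - [[0,0,5.6,0,0,0,-1],[0,0,0,0,0,0,-1],[0,0,0,0,0,0,-1]]

```text
time_s: 48.08
ee_pos: [0.5406, -0.0164, 0.1034]
orientation: [-2.814, -1.395, 0.002]
wrist_force: [-1.3, 0.4, -3.5]
width: 0.0091
grasp_force: 41.7
```

```bash
python3 -c "
from h import *
s=stat(); zr=s['ee_pos'][2]-.012;im,o=tips(dict(butt=zr,nose=zr,near_left=.012,near_right=.012,far_left=.012,far_right=.012),s)
v=o['nose']-o['butt']; print(np.linalg.norm(v),np.degrees(np.arctan2(v[1],v[0])))
todo(s,[.4704+.102*.796,.0752-.102*.605,.0345],-37.4)
"
```

```text
t 48.08 p [ 0.5406 -0.0164  0.1034] psi -37.24 zt [-1.8e-03  2.0e-04 -1.0e+00] F [-1.29  0.41 -3.47] w 0.0091 g 41.7 j6 2.04
butt [103.  227.7] 0.98 [0.4695 0.0408 0.0914]
nose [400.5 232.2] 0.97 [ 0.6124 -0.0713  0.0914]
near_left [120.1 165.9] 0.62 [0.4652 0.0744 0.012 ]
near_right [262.3 157.1] 0.24 [0.5681 0.006  0.012 ]
far_right [411.3 162.4] 0.89 [ 0.6675 -0.0754  0.012 ]
0.18165749402605114 -38.11398429350336
TODO shift cm (before turn) [ 3.05 -0.92  6.89] turnz 0.16
  (after turn) [ 3.05 -0.93  6.89]
```

>>> servo_tool:
  plan:
    - [[0,0,0.1,1.4,-0.4,0,-1],[0,0,0,1.6,-0.5,0,-1],[0,0,0,0,0,1.0,-1],[0,0,0,0,0,2.0,-1],[0,0,0,0,0,1.5,-1]]

```text
time_s: 48.85
ee_pos: [0.5523, 0.0131, 0.0585]
orientation: [2.817, 1.391, 0.0]
wrist_force: [0.3, 0.3, -4.3]
width: 0.0092
grasp_force: 41.6
```

>>> servo_tool:
  plan:
    - [[0,0,0,0,0,1.0,-1],[0,0,0,0,0,1.0,-1],[0,0,0,0,0,0.4,-1],[0,0,0,0,0,0.3,-1],[0,0,0,0,0,0.15,-1]]

```text
time_s: 49.27
ee_pos: [0.5525, 0.0126, 0.0312]
orientation: [2.818, 1.389, -0.0]
wrist_force: [-2.3, -2.4, 1.7]
width: 0.0091
grasp_force: 42.3
```

>>> servo_tool:
  plan:
    - [[0,0,0,0,0,0,-1],[0,0,0,0,-0.3,0,-1],[0,0,0,0,-0.3,0,-1],[0,0,0,0,0,0,-1],[0,0,0,0,0,0,-1]]

```text
time_s: 49.68
ee_pos: [0.5479, 0.0168, 0.0315]
orientation: [2.817, 1.389, 0.002]
wrist_force: [0.8, -0.3, 0.0]
width: 0.0092
grasp_force: 42.3
```

```bash
python3 -c "
from h import *
s=stat(); todo(s,[.4704+.092*.796,.0752-.092*.605,.0295],-37.4)
"
```

```text
t 49.68 p [0.5479 0.0168 0.0315] psi -37.5 zt [ 1.3e-03  2.0e-04 -1.0e+00] F [ 0.83 -0.32  0.01] w 0.0092 g 42.3 j6 2.1
TODO shift cm (before turn) [-0.04 -0.51  0.2 ] turnz -0.1
  (after turn) [-0.04 -0.51  0.2 ]
```

>>> servo_tool:
  plan:
    - [[0,0,0,0,0,0.15,-1],[0,0,0,-0.03,-0.35,0,-1],[0,0,0,0,0,0,-1],[0,0,0,0,0,0,-1]]

```text
time_s: 50.02
ee_pos: [0.5449, 0.0184, 0.0297]
orientation: [2.817, 1.389, 0.001]
wrist_force: [2.6, -1.8, 3.6]
width: 0.0091
grasp_force: 42.6
```

>>> servo_tool:
  plan:
    - [[0,0,0,0,-0.15,0,-1],[0,0,0,0,0,0,-1],[0,0,0,0,0,0,-1]]

```text
time_s: 50.27
ee_pos: [0.5439, 0.0189, 0.0297]
orientation: [2.817, 1.388, 0.001]
wrist_force: [3.3, -3.5, 1.5]
width: 0.0096
grasp_force: 42.7
```

>>> servo_tool:
  plan:
    - [[0,0,0,0,-0.1,0,-1],[0,0,0,0,0,0,-1],[0,0,0,0,0,0,-1]]

```text
time_s: 50.52
ee_pos: [0.5436, 0.0191, 0.0298]
orientation: [2.816, 1.387, 0.001]
wrist_force: [4.4, -5.1, 2.1]
width: 0.009
grasp_force: 42.7
```

>>> servo_tool:
  plan:
    - [[0,0,0,0,-0.1,0,-1],[0,0,0,0,0,0,-1],[0,0,0,0,0,0,-1]]

```text
time_s: 50.77
ee_pos: [0.5435, 0.0193, 0.0301]
orientation: [2.815, 1.386, 0.003]
wrist_force: [5.9, -8.1, 3.0]
width: 0.0089
grasp_force: 42.7
```

>>> servo_tool:
  plan:
    - [[0,0,0,0,0.4,0,-1],[0,0,0,0,0.7,0,-1],[0,0,0,0,0.8,0,-1],[0,0,0,0,0.8,0,-1],[0,0,0,0,0.8,0,-1]]

```text
time_s: 51.18
ee_pos: [0.5702, -0.001, 0.0293]
orientation: [-2.817, -1.389, 0.0]
wrist_force: [0.6, 0.6, 3.1]
width: 0.009
grasp_force: 42.6
```

>>> servo_tool:
  plan:
    - [[0,0,0,0,0.8,0,-1],[0,0,0,0,0.7,0,-1],[0,0,0,0,0.6,0,-1],[0,0,0,0,0.2,0,-1],[0,0,0,0,0,0,-1]]

```text
time_s: 51.6
ee_pos: [0.5882, -0.0149, 0.0293]
orientation: [-2.818, -1.388, -0.0]
wrist_force: [0.7, 2.1, 3.2]
width: 0.0093
grasp_force: 42.7
```

```bash
python3 -c "
from h import *
s=stat(); ext(s,[.4704,.0752]); tips(dict(butt=.03,nose=.03,far_right=.012),s)
"
```

```text
t 51.6 p [ 0.5882 -0.0149  0.0293] psi -37.53 zt [-1.e-04  5.e-04 -1.e+00] F [0.67 2.15 3.19] w 0.0093 g 42.7 j6 2.06
ext mm 56.3 ang -37.4
butt [408.6 226.2] 0.23 [ 0.6626 -0.0608  0.03  ]
nose [404.3 230. ] 0.91 [ 0.6596 -0.0614  0.03  ]
far_right [411.4 227.6] 0.74 [ 0.6678 -0.0753  0.012 ]
```

>>> servo_tool:
  plan:
    - [[0,0,0,0.03,0.1,0,-1],[0,0,0,0,0,0,-1],[0,0,0,0,0,0,-1]]

```text
time_s: 52.05
ee_pos: [0.5884, -0.0149, 0.0294]
orientation: [-2.817, -1.389, 0.001]
wrist_force: [-1.9, 1.8, 3.5]
width: 0.0092
grasp_force: 42.6
```

>>> servo_tool:
  plan:
    - [[0,0,0,0.03,0.08,0,-1],[0,0,0,0,0,0,-1],[0,0,0,0,0,0,-1]]

```text
time_s: 52.3
ee_pos: [0.5892, -0.0152, 0.0293]
orientation: [-2.817, -1.389, 0.001]
wrist_force: [-2.8, 1.7, 2.6]
width: 0.0093
grasp_force: 42.7
```

>>> servo_tool:
  plan:
    - [[0,0,0,0.02,0.06,0,-1],[0,0,0,0,0,0,-1],[0,0,0,0,0,0,-1]]

```text
time_s: 52.55
ee_pos: [0.5898, -0.0154, 0.0293]
orientation: [-2.817, -1.389, 0.001]
wrist_force: [-4.1, 3.0, 2.9]
width: 0.0091
grasp_force: 42.6
```

```bash
python3 -c "
from h import *
s=stat(); ext(s,[.4704,.0752])
"
```

```text
t 52.55 p [ 0.5898 -0.0154  0.0293] psi -37.51 zt [-9.e-04  3.e-04 -1.e+00] F [-4.12  3.02  2.87] w 0.0091 g 42.6 j6 2.06
ext mm 57.92 ang -37.19
```

>>> servo_tool:
  plan:
    - [[0,0,0,-0.03,0.06,0,-1],[0,0,0,0,0,0,-1],[0,0,0.1,-0.05,0.06,0,-1],[0,0,0,0,0,0,-1],[0,0,0,0,0,0,-1]]

```text
time_s: 52.97
ee_pos: [0.5901, -0.0159, 0.0292]
orientation: [-2.816, -1.386, 0.0]
wrist_force: [-5.1, 7.1, 2.6]
width: 0.0089
grasp_force: 42.6
```

```bash
python3 -c "
from h import *
s=stat(); ext(s,[.4704,.0752])
"
```

```text
t 52.97 p [ 0.5901 -0.0159  0.0292] psi -37.58 zt [-0.0013  0.002  -1.    ] F [-5.07  7.12  2.56] w 0.0089 g 42.6 j6 2.06
ext mm 58.4 ang -37.28
```

>>> servo_tool:
  plan:
    - [[0,0,0.1,-0.05,0.06,0,-1],[0,0,0,0,0,0,-1],[0,0,0,0,0,0,-1]]

```text
time_s: 53.22
ee_pos: [0.5902, -0.0164, 0.0292]
orientation: [-2.817, -1.384, -0.0]
wrist_force: [-4.5, 7.3, 2.3]
width: 0.009
grasp_force: 42.7
```

>>> servo_tool:
  plan:
    - [[0,0,0.1,-0.03,0.03,0,-1],[0,0,0,0,0,0,-1],[0,0,0,0,0,0,-1]]

```text
time_s: 53.47
ee_pos: [0.5903, -0.0167, 0.0292]
orientation: [-2.818, -1.382, -0.0]
wrist_force: [-4.7, 8.8, 2.7]
width: 0.0094
grasp_force: 42.7
```

```bash
python3 -c "
from h import *
s=stat(); ext(s,[.4704,.0752])
"
```

```text
t 53.47 p [ 0.5903 -0.0167  0.0292] psi -37.77 zt [-0.0012  0.0027 -1.    ] F [-4.69  8.81  2.69] w 0.0094 g 42.7 j6 2.06
ext mm 59.07 ang -37.47
```

Diagonals now match within about 0.3 mm. I'm relieving the tongue, releasing and lifting clear.

>>> servo_tool:
  plan:
    - [[0,0,0,0.05,-0.15,0,-1],[0,0,0,0.03,-0.1,0,-1],[0,0,0,0,0,-0.15,-1],[0,0,0,0,0,0,-1],[0,0,0,0,0,0,-0.6]]

```text
time_s: 53.88
ee_pos: [0.5899, -0.0164, 0.0311]
orientation: [2.821, 1.38, 0.001]
wrist_force: [0.2, 0.1, -0.2]
width: 0.0167
grasp_force: 0.0
```

>>> servo_tool:
  plan:
    - [[0,0,0,0,0,0,-0.4],[0,0,0,0,0,0,-0.3],[0,0,0,0,0,0,-0.3],[0,0,0,0,0,0,-0.3],[0,0,0,0,0,0,-0.3]]

```text
time_s: 54.3
ee_pos: [0.5895, -0.0161, 0.0309]
orientation: [2.822, 1.381, -0.0]
wrist_force: [0.3, 0.4, 0.1]
width: 0.0297
grasp_force: 0.0
```

>>> servo_tool:
  plan:
    - [[0,0,0,0,0,-0.8,-0.3],[0,0,0,0,0,-2,-0.3],[0,0,0,0,0,-3,-0.3],[0,0,0,0,0,-3.5,-0.3],[0,0,0,0,0,-3.5,-0.3]]

```text
time_s: 54.72
ee_pos: [0.589, -0.0159, 0.1608]
orientation: [-2.821, -1.382, 0.001]
wrist_force: [0.7, 0.2, -0.9]
width: 0.0298
grasp_force: 0.0
```

>>> servo_tool:
  plan:
    - [[0,0,0,0,0,-2,-0.3],[0,0,0,0,0,0,-0.3],[0,0,0,0,0,0,-0.3]]

```text
time_s: 54.97
ee_pos: [0.59, -0.016, 0.1807]
orientation: [2.82, 1.381, 0.004]
wrist_force: [0.2, 0.2, -0.5]
width: 0.0299
grasp_force: 0.0
```

```bash
python3 -c "
from h import *
s=stat(); im,_=tips(dict(rule=.012,butt=.03,nose=.03,near_left=.012,near_right=.012,far_left=.012,far_right=.012),s)
cv2.imwrite('pics/w11.png',cv2.resize(im,(800,600)))
"
```

```text
t 54.97 p [ 0.59   -0.016   0.1807] psi -37.82 zt [ 3.e-03 -5.e-04 -1.e+00] F [ 0.21  0.18 -0.54] w 0.0299 g 0.0 j6 2.06
rule [202.3 179.4] 0.64 [0.5426 0.0177 0.012 ]
butt [118.  177.1] 0.65 [0.4765 0.0775 0.03  ]
nose [330.4 180. ] 0.7 [ 0.6589 -0.0683  0.03  ]
near_left [121.5 181.3] 0.64 [0.4667 0.0738 0.012 ]
far_left [259.1  65.1] 0.89 [0.6698 0.0746 0.012 ]
far_right [338.7 176.7] 0.83 [ 0.6704 -0.0775  0.012 ]
```

View pics/w11.png

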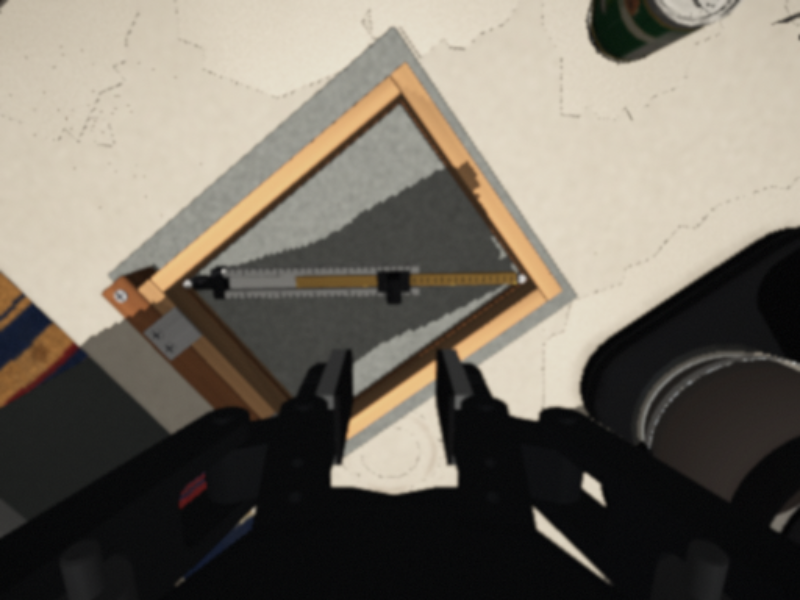

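The rule lies flat on the first diagonal, butt at (188,284) and nose at (522,279). The frame's sides look parallel to the board and the gripper is clear, so I'm handing in.

```bash
python3 -c "
from bench import finish_job
print(finish_job())"
```

```text
the job is handed in; nothing more can be done
None
```

Job handed in at about 55 s: between nose axes the diagonals first read 235.1 and 249.7 mm, and I pushed the shorter one out with the tongue until they agree to an estimated 0.3 mm (the second was not re-measured after the last 0.7 mm push); the rule lies flat inside the frame, and the only stray contact was its butt apparently brushing a rim once, with no visible shift of the frame.

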